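# Hang the ink spatulas on the sloped drying rack and lock the keeper

### The arm

A 6-joint arm with a two-finger parallel gripper is mounted at the origin on the work surface. World frame = base frame: x ahead of the robot, y to its left, z up, the work surface at z = 0. Lengths are in m, angles in rad, forces in N, time in s.
With the tool pointing down it reaches from about 0.3 to 0.95 m from the base axis. Payload 3.1 kg.
Tool frame: the origin (TCP) lies between the finger pads; the fingertips stand 19 mm ahead of it and the grasp point (between the pads) is the TCP; z points along the fingers, y is the line along which they close (so a half turn about z gives the same grasp; the last joint's range is limited). The gripper opens to 85 mm and grips with 20 to 120 N. Pads are 22 mm wide; open, the fingers measure 114 mm over their backs; the gripper's body (76 mm by 85 mm) begins 54 mm behind the grasp point. The pads swing forward as they close: fully open they stand 13 mm farther back than shut.
Start: joints at [1.204, 0.308, 1.634, -0, 1.2, -0.07], TCP at [0.183, 0.598, 0.25] pointing down, gripper open.
Joint ranges: [-3.06, 3.06], [-0.79, 1.96], [0.05, 2.63], [-1.19, 4.34], [0.05, 2.64], [-2.94, 2.94]. Speed limits (rad/s): [2.79, 2.79, 3.14, 3.14, 3.14, 3.14].

### API

Orientations are given as a unit quaternion [w, x, y, z].
In Python, from rig import sense, capture, order, boxes_of, masks_of, spot_point gives the robot as it stands.
- The arm moves only by the tool servo_tool, never from a script. Its argument "moves" is a list of rows, each a list of 7 numbers: the opening, from 0 (shut) to 1 (fully open), then the shift along the tool's x, y, z in cm, then the turn, a rotation vector about the tool's x, y, z in rad. A call has 1 to 20 rows; each row shifts and turns the commanded pose from where the row before left it, along the tool's axes as they then stand; what a row does not reach is not made up. A row lasts 1/8 s, in which the tool goes at most 62.5 mm and 10.7 degrees, less where a joint would pass 70% of its speed; a pose out of reach is approached as far as the arm can. A call is refused whole if a number of a shift passes 6.25 or a number of a turn 0.188, either way. A call with a gripper value outside its range is refused whole. The fingers move at their own pace and stop on an object; the grip force is fixed at half the most. Time passes only in rows, so rows that do not move let the fingers close. It gives the time, the measured TCP pose, the force, the opening and the grip force at its end, in the units of the state.
- sense(): the state, without advancing time (a new reading comes with each control period).
- capture(name): name is "scene" or "top" or "wrist"; returns a dict with "image" (400x640x3 uint8, blue, green, red), "z_map" (400x640 float32, m along the optical axis (not along the pixel's ray), 0 where there is no reading), "mtx" (3x3 intrinsics, pixels), "eye" and "rotation" of the camera in the world; the wrist camera has in their place "mount" (4x4, takes a point from camera to tool coordinates, whose origin is the TCP and whose axes are the flange's). Camera axes: x right, y down, z forward; pixel columns grow to the right and rows downward; lengths in m; the calibration is good to about 2 mm. A picture is of the moment at which its call begins: read the wrist's pose just before it.
- order.close_job(): hands the job in; it is judged then, once.
Trained networks look in a picture, given as the dict that the camera call returned (one of the last four; its "shot" number tells which), for a name from the list of things; names that differ only in an ending like _2 or _b are one class to them, and where a whole thing is asked for, a point or a joint stands for the part that bears it (a point fixed in the world has none). Each returns a list of dicts, best first, with "p" (0 to 1); they miss things now and then, are a little off and sometimes report something else, mostly with a low value. They report only what shows in the picture. A call takes as long as a camera call. They do not tell look-alikes from the thing itself.
- boxes_of(picture, label): "extent" ([left, top, width, height] in pixels, round what is visible of it).
- masks_of(picture, label): "pixels" (400x640 bool, what is visible of it) and "extent" ([left, top, width, height] in pixels, round what is visible of it).
- spot_point(picture, label): "at" ([column, row] in pixels: a listed point, or the origin of a listed thing).
The state is a dict: "t": time; "qpos": joint angles; "qd": joint speeds; "joint_torque": joint torques, N m; "tool_pos": TCP position; "orientation": TCP orientation; "wrist_force": force on the tool from outside, world axes, zero at the start; "moment": the same for the moment, N m; "finger_gap": finger opening in m; "gripper_force": force on a finger pad.
Only numpy, scipy, OpenCV 4.12 (cv2) and the standard library are available. Lean on these libraries where they do the work, as an engineer would, in place of code of your own. Each camera call takes 0.05 s, during which the arm holds its last target. There are 200 camera calls.

### The job

Hang the loose yellow and red ink spatulas on the drying rack, each with its eye on the peg of its own colour, lying flat on the board with the blade hanging down the slope. Once both hang there, press the red-padded lever at the rack's end down until it snaps over and stays down, so that the keeper bar closes over the handles. Leave the blue and green spatulas hanging and do not disturb the other things on the table.

Things in the scene. Friction and masses are not known exactly. Their poses are not given: they have to be found in the camera images.
- rack: sloped plywood drying rack, fixed. Origin: on the table under the board's centre; x level, towards the high side, y along the row of 4 pegs (78 mm apart), z vertical. Board 330 mm wide (y), 240 mm up the slope, face 40 deg from level: from x = -90, z = 25 mm (low edge) to x = 94, z = 179 mm; its normal is (-sin 40, 0, cos 40) deg.
- keeper_rod (a point): middle of the keeper bar, a steel rod 304 mm long along the rack's y on two end arms hinged at the board's upper edge. At the start it stands open, behind and above the row of pegs (80 mm up-slope of them, 90 mm off the face). The lever swings it over: closed, it lies across the handles just below the pegs, 30 mm off the face.
- peg_yellow: yellow peg with a yellow tag on the board just above it, 10 mm diameter, standing 43 mm out square to the rack's sloped face (leaning 40 degrees from vertical towards the robot). Origin: its foot, on the board's face. Axes as the rack's (yaw only). Empty at the start.
- peg_red: red peg with a red tag on the board just above it, 10 mm diameter, standing 43 mm out square to the rack's sloped face (leaning 40 degrees from vertical towards the robot). Origin: its foot, on the board's face. Axes as the rack's (yaw only). Empty at the start.
- peg_blue: blue peg with a blue tag on the board just above it, 10 mm diameter, standing 43 mm out square to the rack's sloped face (leaning 40 degrees from vertical towards the robot). Origin: its foot, on the board's face. Axes as the rack's (yaw only).
- peg_green: green peg with a green tag on the board just above it, 10 mm diameter, standing 43 mm out square to the rack's sloped face (leaning 40 degrees from vertical towards the robot). Origin: its foot, on the board's face. Axes as the rack's (yaw only).
- spatula_yellow: loose ink spatula, yellow handle, steel blade, 190 mm long, flat on the table at the start. Origin: underside, mid-handle (grip here); x towards the eye, z up. Handle 24 wide, 18 thick, x -35 to 45 mm; eye ring centred at x = 62, hole 22, outside 42, 12 mm thick; blade 50 wide, 4 thick, x -107 to -28 mm. Underside in one plane. 75 to 155 g.
- yellow_eye (a point): centre of the eye hole of the yellow spatula, at half its thickness (x = 62, z = 6 mm in the spatula's frame)
- yellow_blade (a point): middle of the blade's end edge of the yellow spatula (x = -105, z = 2 mm)
- peg_yellow_seat (a point): point on the yellow peg's axis 6 mm off the board's face, where the eye's centre comes when the spatula lies flat on the board (a few mm below it when it hangs)
- spatula_red: loose ink spatula, red handle, steel blade, 190 mm long, flat on the table at the start. Origin: underside, mid-handle (grip here); x towards the eye, z up. Handle 24 wide, 18 thick, x -35 to 45 mm; eye ring centred at x = 62, hole 22, outside 42, 12 mm thick; blade 50 wide, 4 thick, x -107 to -28 mm. Underside in one plane. 75 to 155 g.
- red_eye (a point): centre of the eye hole of the red spatula, at half its thickness (x = 62, z = 6 mm in the spatula's frame)
- red_blade (a point): middle of the blade's end edge of the red spatula (x = -105, z = 2 mm)
- peg_red_seat (a point): point on the red peg's axis 6 mm off the board's face, where the eye's centre comes when the spatula lies flat on the board (a few mm below it when it hangs)
- spatula_blue: the same kind of spatula with blue handle, already hanging on the blue peg, flat on the board, blade down the slope. Origin: centre of its eye on its underside; axes as the rack's (yaw only).
- spatula_green: the same kind of spatula with green handle, already hanging on the green peg, flat on the board, blade down the slope. Origin: centre of its eye on its underside; axes as the rack's (yaw only).
- lever (a joint): sprung lever at the rack's right end, hinged at point lever_hinge about the rack's y: 0 = up, as at the start (arm points to the robot and 22 degrees up), grows as it is pressed down, 0.7 rad = fully down. The spring resists (about 8 N at the pad) up to 0.5 rad, then snaps over and holds it down at 0.7. It turns the keeper bar with it.
- lever_pad (a point): centre of the lever's red finger pad (45 mm along x, 36 mm wide, 14 mm thick), 120 mm from the hinge
- lever_hinge (a point): the lever's hinge axis (rack local x = 65, y = -235, z = 78 mm)
- ink_tub: green open ink tub, 68 mm across, 48 mm tall; origin under its centre
- spray_bottle: white bottle with red cap, 64 mm across, 190 mm tall; origin under its centre
- ink_can: black ink can, 90 mm across, 100 mm tall; origin under its centre
- tape_roll: blue roll of tape lying flat, 100 mm across, 36 mm tall; origin under its centre
- squeegee: wooden squeegee 200 mm long along y, 60 mm wide, 26 mm tall, with a green blade on its +x side; origin under its wooden bar
Mind the look-alikes: they are no part of the job. Leave any pink look-alike of the spatula_yellow alone.

How it is judged:
On the way, in this order (a step that is already met when the one before it is completed fails the run):
1. both loose spatulas hang on the pegs of their own colours, let go, with the lever still up (distance between yellow_eye and peg_yellow_seat below 0.014 m and angle between spatula_yellow's own z axis and vertical between 0.58 and 0.82 rad and angle between the y axis of each of spatula_yellow, spatula_red and the y axis of rack, either way round below 0.3 rad and height (world z) of each of yellow_blade, red_blade below 0.11 m and distance between red_eye and peg_red_seat below 0.014 m and angle between spatula_red's own z axis and vertical between 0.58 and 0.82 rad and linear speed of each of spatula_yellow, spatula_red below 0.02 m/s and contact force between the fingers and spatula_yellow below 0.05 N and contact force between the fingers and spatula_red below 0.05 N and value of joint lever below 0.2 rad), for 0.2 s.
2. the lever is pressed down past its snap point and stays (value of joint lever above 0.62 rad), for 0.2 s.
At the end, for the whole second after the job is handed in: Yellow and red spatulas released and at rest, eye within 14 mm of the seat of the peg of its colour, flat on the slope (33 to 47 deg), within 0.3 rad of straight down it, blade end below 110 mm; lever stays down (over 0.62 rad); blue and green spatulas within 20 mm of their pegs (distance between yellow_eye and peg_yellow_seat below 0.014 m and angle between spatula_yellow's own z axis and vertical between 0.58 and 0.82 rad and angle between the y axis of each of spatula_yellow, spatula_red and the y axis of rack, either way round below 0.3 rad and height (world z) of each of yellow_blade, red_blade below 0.11 m and distance between red_eye and peg_red_seat below 0.014 m and angle between spatula_red's own z axis and vertical between 0.58 and 0.82 rad and linear speed of each of spatula_yellow, spatula_red below 0.02 m/s and contact force between the fingers and spatula_yellow below 0.05 N and contact force between the fingers and spatula_red below 0.05 N and value of joint lever above 0.62 rad and distance between spatula_blue and peg_blue below 0.02 m and distance between spatula_green and peg_green below 0.02 m); the robot touches nothing.
It fails at once if the blue or green spatula is taken or knocked off its peg (over 30 mm from it) (distance between spatula_blue and peg_blue above 0.03 m or distance between spatula_green and peg_green above 0.03 m).
It fails at once if another thing on the table is shifted by more than 30 mm (distance of any of ink_tub, spray_bottle, ink_can, tape_roll, squeegee from where it was at the start of the episode above 0.03 m).
It also fails if it takes over 72 s, if anything falls off the work surface, if the arm or the gripper's body presses on something with over 40 N, if the wrist force passes 120 N, or if a joint passes its speed limit or range.

## Working session

There is one attempt and no reset: what is moved stays moved. The work goes in short steps, Python scripts to look and compute and a tool call to move; the robot and the scene stay as the last step left them, time stands still between calls to the robot, and variables do not carry over. Pictures are saved under pics/ and viewed, at most 10 in all, crops included, and the job is handed in when it is done.

Besides the shell and the picture viewer there is one more tool, called after "Request:" as name(argument=value, ...) on one line, values as JSON. servo_tool: Moves the arm, as the interface text tells. Its arguments: {"type":"object","properties":{"moves":{"type":"array","items":{"type":"array","items":{"type":"number"}}}},"required":["moves"]}

```bash
ls; mkdir -p pics
cat > h.py <<'E'
import numpy as np, cv2
from rig import sense, capture, order, boxes_of, masks_of, spot_point
from scipy.spatial.transform import Rotation as R
def rot(q): return R.from_quat([q[1],q[2],q[3],q[0]])
def campose(p,s=None):
    if 'mount' in p:
        T=np.eye(4); T[:3,:3]=rot(s['orientation']).as_matrix(); T[:3,3]=s['tool_pos']
        T=T@np.array(p['mount']); return T[:3,:3],T[:3,3]
    r=np.array(p['rotation']); 
    if r.size==4: r=rot(r.ravel()).as_matrix()
    return r,np.array(p['eye'])
def ray(p,uv,s=None):
    r,e=campose(p,s); d=np.linalg.inv(p['mtx'])@np.array([uv[0],uv[1],1.]); return e,r@d
def at_z(p,uv,z,s=None):
    e,d=ray(p,uv,s); return e+d*(z-e[2])/d[2]
def at_depth(p,uv,s=None):
    e,d=ray(p,uv,s); u,v=int(round(uv[0])),int(round(uv[1]))
    w=p['z_map'][max(v-1,0):v+2,max(u-1,0):u+2]; w=w[w>0]
    return e+d*np.median(w) if w.size else None
def cloud(p,mask,s=None):
    r,e=campose(p,s); v,u=np.where(mask&(p['z_map']>0)); z=p['z_map'][v,u]
    return (r@(np.linalg.inv(p['mtx'])@np.stack([u,v,np.ones_like(u)])*z)).T+e
E
cat > a.py <<'E'
from h import *
np.set_printoptions(precision=4,suppress=True)
print(sense())
for n in ['scene','top']:
    p=capture(n); cv2.imwrite(f'pics/{n}0.png',p['image'])
    r,e=campose(p); print(n,e,r.ravel())
    for l in ['yellow_eye','yellow_blade','spatula_yellow','red_eye','red_blade','spatula_red','peg_yellow','peg_red','peg_blue','peg_green','peg_yellow_seat','peg_red_seat','lever_pad','lever_hinge','rack','keeper_rod','ink_tub','spray_bottle','ink_can','tape_roll','squeegee']:
        try:
            for q in spot_point(p,l)[:2]:
                if q['p']>.2: print(l,round(q['p'],2),np.array(q['at']),at_depth(p,q['at']))
        except Exception as ex: print(l,ex)
E
python3 a.py
```

```text
pics
{'t': 0.0, 'qpos': array([ 1.2043,  0.309 ,  1.6352, -0.    ,  1.1997, -0.0697]), 'qd': array([-0.0008,  0.0009, -0.0006,  0.0002,  0.0009,  0.0007]), 'joint_torque': array([  0.0002, -41.526 , -27.6665,  -0.0001,   0.0102,   0.    ]), 'tool_pos': array([0.1825, 0.5969, 0.249 ]), 'orientation': array([-0.0002,  0.1478,  0.989 , -0.0011]), 'wrist_force': array([ 0.5016, -0.2173, -0.3079]), 'moment': array([ 0.0009, -0.0169,  0.0574]), 'gripper_force': 0.0, 'finger_gap': 0.0855483255911182}
scene [ 0.874  -0.7561  1.5406] [ 0.8748  0.406  -0.2643  0.4844 -0.7405  0.4658 -0.0066 -0.5355 -0.8445]
yellow_eye 0.74 [285.1 141.7] [0.1301 0.281  0.0119]
yellow_eye 0.64 [375. 158.] [0.4993 0.3892 0.006 ]
yellow_blade 0.81 [337.1 148.9] [0.3376 0.3598 0.0013]
yellow_blade 0.79 [323.4 130.1] [ 0.2365  0.4245 -0.0003]
spatula_yellow 0.76 [300.3 137.2] [0.1757 0.3308 0.0152]
spatula_yellow 0.58 [357.7 153.9] [0.43   0.3661 0.0168]
red_eye 0.81 [336.2 211.1] [0.4776 0.0855 0.0041]
red_eye 0.24 [293.8 334.4] [ 0.5926 -0.4227  0.0866]
red_blade 0.66 [318.9 180. ] [ 0.3468  0.1844 -0.0008]
spatul
[... 2590 characters left out ...]
2486 0.0061]
lever_hinge 0.67 [468.7 155.6] [ 0.5932 -0.4299  0.0872]
lever_hinge 0.29 [240.3 186. ] [0.5075 0.2438 0.004 ]
rack 0.63 [381.4 171.2] [ 0.542  -0.1774  0.0867]
keeper_rod 0.88 [391.4 123.5] [ 0.6521 -0.1928  0.1799]
ink_tub 0.59 [238.4 187. ] [0.5036 0.2488 0.0072]
ink_tub 0.23 [195.2 208.9] [0.4315 0.3717 0.0208]
spray_bottle 0.84 [287.5 124.1] [0.6869 0.1001 0.0637]
spray_bottle 0.72 [401.4 137.4] [ 0.6173 -0.2215  0.1684]
ink_can 0.6 [206.1 128.4] [0.6583 0.3338 0.094 ]
ink_can 0.6 [429.2 144.1] [ 0.6051 -0.3007  0.1516]
tape_roll 0.82 [250.9 133.6] [0.6763 0.2201 0.0004]
tape_roll 0.44 [191.7 189.3] [0.4948 0.3927 0.0015]
squeegee 0.9 [399.1 230.1] [ 0.3792 -0.237   0.0271]
```

```bash
python3 -c "
import cv2
a=cv2.imread('pics/top0.png')[80:360,150:510]
cv2.imwrite('pics/c1.png',cv2.resize(a,None,fx=2.1,fy=2.1,interpolation=cv2.INTER_CUBIC))
a=cv2.imread('pics/scene0.png')[100:360,230:460]
cv2.imwrite('pics/c2.png',cv2.resize(a,None,fx=2.3,fy=2.3,interpolation=cv2.INTER_CUBIC))"
```

```text
(no output)
```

View pics/c1.png

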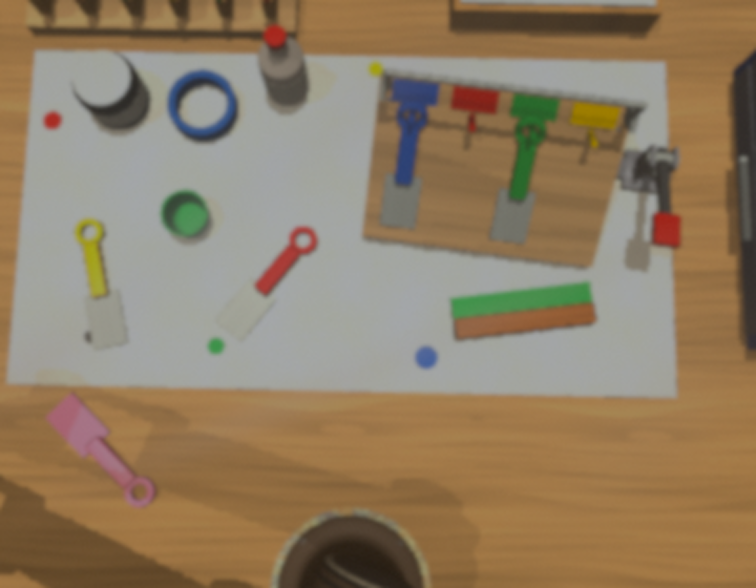

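View pics/c2.png

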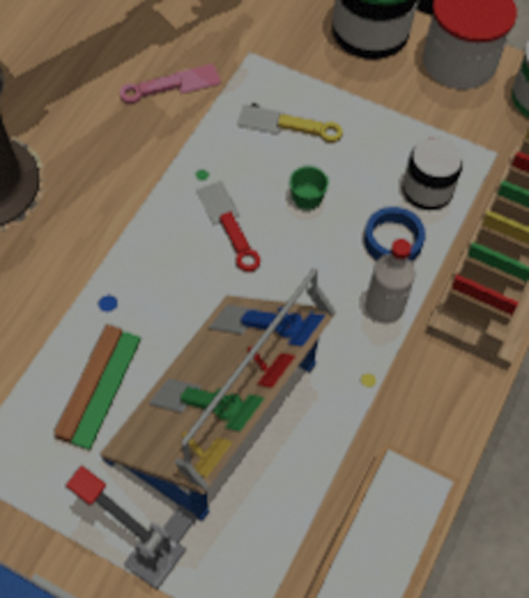

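The top view shows the yellow spatula at px (193,190) with its eye away from the robot and the red one at px (294,194). The pink look-alike is at px (215,313). The pegs, from left to right, are blue, red, green and yellow, and the lever pad is at px (466,191). Next I'll estimate the rack pose from the depth and plan the first move.

```bash
cat >> h.py <<'E'
from scipy.linalg import logm, expm
np.set_printoptions(precision=4,suppress=True)
def T_of(pos,rotm):
    T=np.eye(4); T[:3,:3]=rotm; T[:3,3]=pos; return T
def cur():
    s=sense(); return T_of(s['tool_pos'],rot(s['orientation']).as_matrix())
def down(yaw,pitch=0.):  # spatula/rack yaw -> tool rot; pitch=tilt so that tool z leans forward
    A=np.array([[-1,0,0],[0,1,0],[0,0,-1.]])
    return R.from_euler('ZY',[yaw,-pitch]).as_matrix()@A
def rows(A,B,n=None,label=''):
    D=np.linalg.inv(A)@B; rv=R.from_matrix(D[:3,:3]).as_rotvec()
    if n is None: n=int(max(np.ceil(np.linalg.norm(D[:3,3])/.04),np.ceil(np.linalg.norm(rv)/.16),1))
    d=expm(np.real(logm(D))/n)
    print(label,'n=',n,'row',np.round(d[:3,3]*100,2),np.round(R.from_matrix(d[:3,:3]).as_rotvec(),4),'total',np.round(D[:3,3]*100,2),np.round(rv,3))
E
cat > b.py <<'E'
from h import *
for n in ['scene','top']:
    p=capture(n)
    hsv=cv2.cvtColor(p['image'],cv2.COLOR_BGR2HSV)
    m=masks_of(p,'rack')[0]; M=m['pixels']; print(n,m['p'],M.sum())
    C=cloud(p,M); 
    best=None
    rng=np.random.default_rng(0)
    for _ in range(500):
        a,b,c=C[rng.choice(len(C),3)]; nn=np.cross(b-a,c-a); l=np.linalg.norm(nn)
        if l<1e-6: continue
        nn/=l; nn*=np.sign(nn[2]+1e-9)
        if abs(nn[2]-.766)>.08: continue
        k=(abs((C-a)@nn)<.004).sum()
        if best is None or k>best[0]: best=(k,nn,a)
    k,nn,a=best; I=C[abs((C-a)@nn)<.005]; c=I.mean(0); nn=np.linalg.svd(I-c,full_matrices=False)[2][2]; nn*=np.sign(nn[2])
    yaw=np.arctan2(-nn[1],-nn[0]); print('plane',k,c,nn,'tilt',np.degrees(np.arccos(nn[2])),'yaw',yaw)
    for l in ['spatula_yellow','spatula_red']:
        for m in masks_of(p,l)[:2]:
            P=cloud(p,m['pixels']); q=P[:,:2]; c=q.mean(0); u,s_,v=np.linalg.svd(q-c,full_matrices=False)
            print(l,round(m['p'],2),m['extent'],c,'dir',v[0],'len',np.ptp((q-c)@v[0]),'z',np.median(P[:,2]))
p=capture('wrist'); print(p['mount'],p['mtx'])
E
python3 b.py
python3 -c "
from h import *
rows(cur(),T_of([.43,.37,.25],down(.27)))"
```

```text
scene 0.76 4116
plane 2288 [ 0.5543 -0.2029  0.0967] [-0.6392  0.0734  0.7655] tilt 40.044785020235494 yaw -0.11429822847929108
spatula_yellow 0.89 [331.9, 143.8, 47.4, 20.2] [0.4155 0.3679] dir [0.973  0.2309] len 0.1900124242588469 z 0.00646434654138206
spatula_yellow 0.52 [284.2, 125.0, 42.2, 19.8] [0.186  0.3506] dir [-0.6714 -0.7411] len 0.1921971008917937 z 0.0053677102545117705
spatula_red 0.86 [316.9, 176.9, 25.3, 40.4] [0.4238 0.1269] dir [ 0.7646 -0.6445] len 0.20139860988638514 z 0.00506770069285456
spatula_red 0.32 [384.6, 191.7, 27.5, 18.5] [0.6807 0.2372] dir [-0.4727 -0.8812] len 0.11452673568131674 z 0.03039444557982207
top 0.75 7524
plane 5711 [ 0.5544 -0.1939  0.0988] [-0.639   0.0731  0.7658] tilt 40.02441824049274 yaw -0.11384620095546026
spatula_yellow 0.61 [185.5, 182.4, 25.4, 66.2] [0.4017 0.3646] dir [-0.9712 -0.2382] len 0.19256150592181512 z 0.00790062645538736
spatula_yellow 0.61 [173.3, 269.8, 53.8, 52.5] [0.1855 0.3538] dir [-0.6847 -0.7288] len 0.1906328292326587 z 0.008005921962579654
spatula_red 0.64 [253.8, 192.4, 47.0, 50.5] [0.4132 0.1321] dir [-0.7813  0.6241] len 0.18861786070243974 z 0.007489450328368563
[[ 0.0004 -0.9591 -0.2832  0.0731]
 [ 1.      0.0003  0.0003 -0.0007]
 [-0.0002 -0.2832  0.9591 -0.1235]
 [ 0.      0.      0.      1.    ]] [[280.2704   0.     320.7998]
 [  0.     280.2704 199.4164]
 [  0.       0.       1.    ]]
 n= 9 row [-2.9  -2.44  0.  ] [-0.     0.    -0.063] total [-30.3  -14.54   0.03] [-0.     0.    -0.567]
```

Request:
servo_tool(moves=[[0.6,-2.9,-2.44,0,0,0,-0.063],[0.6,-2.9,-2.44,0,0,0,-0.063],[0.6,-2.9,-2.44,0,0,0,-0.063],[0.6,-2.9,-2.44,0,0,0,-0.063],[0.6,-2.9,-2.44,0,0,0,-0.063],[0.6,-2.9,-2.44,0,0,0,-0.063],[0.6,-2.9,-2.44,0,0,0,-0.063],[0.6,-2.9,-2.44,0,0,0,-0.063],[0.6,-2.9,-2.44,0,0,0,-0.063],[0.6,0,0,0,0,0,0]])

```text
t: 3.9
tool_pos: [0.4325, 0.3685, 0.2505]
orientation: [0.001, -0.133, 0.991, 0.0]
wrist_force: [-0.7, -0.4, 1.1]
finger_gap: 0.0511
gripper_force: 0.0
```

```bash
cat > c.py <<'E'
from h import *
import sys
col=sys.argv[1]; 
s=sense(); p=capture('wrist'); cv2.imwrite(f'pics/w_{col}_{s["t"]:.1f}.png',p['image'])
print(s['t'],s['tool_pos'],s['orientation'],s['wrist_force'])
for l in [col+'_eye',col+'_blade','spatula_'+col]:
    for q in spot_point(p,l)[:2]: print(l,round(q['p'],2),np.array(q['at']),at_depth(p,q['at'],s),at_z(p,q['at'],.006,s))
for m in masks_of(p,'spatula_'+col)[:1]:
    P=cloud(p,m['pixels'],s); q=P[:,:2]
    P=P[P[:,2]>.002]; 
    r=cv2.minAreaRect((P[:,:2]*1000).astype(np.float32)); print(m['p'],'rect',r,'z',np.percentile(P[:,2],[5,50,95]))
    H=P[P[:,2]>.0135]; c=H[:,:2].mean(0); v=np.linalg.svd(H[:,:2]-c,full_matrices=False)[2][0]; v*=np.sign(v[0])
    t=(H[:,:2]-c)@v; w=(H[:,:2]-c)@np.array([-v[1],v[0]])
    print('handle',c,'yaw',np.arctan2(v[1],v[0]),'ext',np.percentile(t,[1,99]),np.percentile(w,[1,99]),'z',np.median(H[:,2]), 'origin', c+v*((np.percentile(t,1)+np.percentile(t,99))/2-.005))
E
python3 c.py yellow
```

```text
3.9 [0.4325 0.3685 0.2505] [ 0.0005 -0.1329  0.9911  0.    ] [-0.6756 -0.4428  1.0633]
yellow_eye 0.61 [321.5 214.8] [ 0.4904  0.3855 -0.0005] [0.4882 0.3849 0.006 ]
yellow_blade 0.96 [404.3  27.9] [0.2407 0.4171 0.0037] [0.2414 0.4167 0.006 ]
yellow_blade 0.75 [328.9  87.2] [0.3258 0.3498 0.0026] [0.3261 0.3498 0.006 ]
spatula_yellow 0.56 [327.4 174. ] [0.4283 0.3763 0.0179] [0.4305 0.3772 0.006 ]
spatula_yellow 0.56 [323.3 216.5] [0.4919 0.3885 0.0005] [0.49   0.3879 0.006 ]
0.96 rect ((225.19976806640625, 399.3255310058594), (48.172462463378906, 49.97470474243164), 46.394962310791016) z [0.0027 0.004  0.0053]c.py:12: RuntimeWarning: Mean of empty slice.
  H=P[P[:,2]>.0135]; c=H[:,:2].mean(0); v=np.linalg.svd(H[:,:2]-c,full_matrices=False)[2][0]; v*=np.sign(v[0])
  ret = um.true_divide(
Traceback (most recent call last):
  File "c.py", line 12, in <module>
    H=P[P[:,2]>.0135]; c=H[:,:2].mean(0); v=np.linalg.svd(H[:,:2]-c,full_matrices=False)[2][0]; v*=np.sign(v[0])
                                            ~~~~~~~~~~~~~~~~~~~~~~~~~~~~~~~~~~~~~~~~~~~~~~~^^^
IndexError: index 0 is out of bounds for axis 0 with size 0
```

```bash
cat > d.py <<'E'
from h import *
import sys
x0=np.array([float(sys.argv[1]),float(sys.argv[2])])
s=sense(); p=capture('wrist'); cv2.imwrite(f'pics/w_{s["t"]:.2f}.png',p['image'])
print(s['t'],s['tool_pos'],s['orientation'])
P=cloud(p,np.ones((400,640),bool),s); P=P[np.linalg.norm(P[:,:2]-x0,axis=1)<.11]
P=P[(P[:,2]<.03)]; F=P[abs(P[:,2])<.0025]; print('table z',np.median(F[:,2]))
H=P[P[:,2]>.014]; c=H[:,:2].mean(0); v=np.linalg.svd(H[:,:2]-c,full_matrices=False)[2][0]; v*=np.sign(v[0])
A=P[P[:,2]>.0028]; n=np.array([-v[1],v[0]])
t=(H[:,:2]-c)@v; w=(H[:,:2]-c)@n; ta=(A[:,:2]-c)@v
e=np.percentile(t,[1,99]); a=np.percentile(ta,[.3,99.7]); wm=np.percentile(w,[2,98])
E_=A[ta>e[1]+.004]; ec=E_[:,:2].mean(0)
print('yaw',np.arctan2(v[1],v[0]),'handle',e,wm,'ztop',np.median(H[:,2]),'all',a)
m=c+n*wm.mean()
print('origin by handle',m+v*(e.mean()-.005),'by whole',m+v*(a.mean()+.012),'eye mean',ec,'-> yaw',np.arctan2(*(ec-m)[::-1]))
E
python3 d.py .43 .37
```

```text
4.15 [0.4294 0.3701 0.2502] [-0.0003 -0.1352  0.9908  0.    ]
table z 0.0005171099866546625
yaw 0.244113561624371 handle [-0.037   0.0397] [-0.0113  0.0113] ztop 0.017627875897713308 all [-0.1095  0.0772]
origin by handle [0.4283 0.3751] by whole [0.4278 0.375 ] eye mean [0.4909 0.3908] -> yaw 0.2462307739625143
```

```bash
python3 -c "
from h import *
T=T_of([.429,.3752,.06],down(.245)); 
rows(cur(),T); rows(T,T_of([.429,.3752,.022],down(.245)))"
```

```text
n= 5 row [-0.02  0.1   3.8 ] [ 0.     -0.0001  0.0053] total [-0.1   0.49 19.02] [ 0.    -0.     0.026]
 n= 1 row [0.  0.  3.8] [ 0.  0. -0.] total [0.  0.  3.8] [ 0.  0. -0.]
```

Request:
servo_tool(moves=[[0.6,-0.02,0.1,3.8,0,0,0.005],[0.6,-0.02,0.1,3.8,0,0,0.005],[0.6,-0.02,0.1,3.8,0,0,0.005],[0.6,-0.02,0.1,3.8,0,0,0.005],[0.6,-0.02,0.1,3.8,0,0,0.005],[0.6,0,0,2,0,0,0],[0.6,0,0,1.8,0,0,0],[0.6,0,0,0,0,0,0],[0.6,0,0,0,0,0,0]])

```text
t: 5.32
tool_pos: [0.431, 0.3754, 0.0234]
orientation: [0.001, -0.122, 0.992, 0.001]
wrist_force: [0.5, -0.6, 0.2]
finger_gap: 0.0515
gripper_force: 0.0
```

Request:
servo_tool(moves=[[0.0,0,0,0,0,0,0],[0.0,0,0,0,0,0,0],[0.0,0,0,0,0,0,0],[0.0,0,0,0,0,0,0],[0.0,0,0,-1.5,0,0,0],[0.0,0,0,-4,0,0,0],[0.0,0,0,-5,0,0,0],[0.0,0,0,-5,0,0,0],[0.0,0,0,-5,0,0,0],[0.0,0,0,-4,0,0,0],[0.0,0,0,0,0,0,0]])

```text
t: 6.7
tool_pos: [0.432, 0.3762, 0.2723]
orientation: [0.004, -0.122, 0.992, 0.002]
wrist_force: [1.0, -0.3, -1.5]
finger_gap: 0.0222
gripper_force: 60.8
```

```bash
cat > e.py <<'E'
from h import *
s=sense(); p=capture('wrist'); cv2.imwrite('pics/held_y.png',p['image']); print(s['tool_pos'],s['finger_gap'],s['gripper_force'])
# points in tool frame
T=np.array(p['mount']); v,u=np.where((p['z_map']>0)&(p['z_map']<.22)); z=p['z_map'][v,u]
P=(T[:3,:3]@(np.linalg.inv(p['mtx'])@np.stack([u,v,np.ones_like(u)])*z)).T+T[:3,3]
K=(abs(P[:,1])<.035)&(P[:,2]>-.01)&(P[:,2]<.04); P=P[K]; print(len(P))
h,e=np.histogram(P[:,0],bins=np.arange(-.1,.13,.01))
for i in range(len(h)):
    q=P[(P[:,0]>=e[i])&(P[:,0]<e[i+1])]
    if len(q)>5: print(round(e[i],3),len(q),'y',np.percentile(q[:,1],[2,50,98]),'z',np.percentile(q[:,2],[2,50,98]))
E
python3 e.py
```

```text
[0.432  0.3762 0.2723] 0.022161524693343294 60.83352327346802
24323
-0.06 20 y [-0.0192 -0.0002  0.0188] z [0.0167 0.0198 0.022 ]
-0.05 453 y [-0.0173 -0.0004  0.0168] z [0.0065 0.0125 0.0218]
-0.04 605 y [-0.0115 -0.0004  0.0113] z [0.0049 0.0062 0.0089]
-0.03 678 y [-0.0117 -0.0004  0.0112] z [0.0049 0.0061 0.0095]
-0.02 700 y [-0.0112 -0.0004  0.0109] z [0.0048 0.0061 0.0088]
-0.01 834 y [-0.0114  0.0001  0.0111] z [-0.0077  0.0059  0.0074]
-0.0 1359 y [-0.0241  0.0001  0.0239] z [-0.0092  0.0056  0.0106]
0.01 1458 y [-0.0174 -0.0001  0.017 ] z [-0.0093  0.0058  0.0133]
0.02 917 y [-0.012  -0.0004  0.0116] z [0.0047 0.006  0.0105]
0.03 2111 y [-0.0238  0.0001  0.0237] z [0.0052 0.0191 0.0209]
0.04 1819 y [-0.024   0.0001  0.0239] z [0.0185 0.0198 0.021 ]
0.05 1907 y [-0.0241  0.0001  0.024 ] z [0.0185 0.0197 0.021 ]
0.06 2084 y [-0.024   0.0001  0.024 ] z [0.0183 0.0197 0.021 ]
0.07 2138 y [-0.024   0.0001  0.0239] z [0.0183 0.0197 0.021 ]
0.08 2382 y [-0.024   0.0001  0.024 ] z [0.0183 0.0197 0.021 ]
0.09 2468 y [-0.024   0.0001  0.024 ] z [0.0182 0.0196 0.021 ]
0.1 2390 y [-0.024   0.0001  0.024 ] z [0.0181 0.0196 0.021 ]
```

```bash
cat > f.py <<'E'
from h import *
exec(open('e.py').read().split("h,e=")[0].replace("K=(abs","P0=P;K=(abs"))
b=P[(P[:,2]>.017)&(P[:,2]<.023)&(P[:,0]>.02)]; h=P[(P[:,2]<.0085)&(abs(P[:,1])<.009)]
print('blade x',np.percentile(b[:,0],[.5,99.8]),'handle x',np.percentile(h[:,0],[.3,99.7]),b[:,0].max())
yaw=-.114; Rz=R.from_euler('Z',yaw).as_matrix(); n=Rz@[-np.sin(np.radians(40)),0,np.cos(np.radians(40))]; us=Rz@[np.cos(np.radians(40)),0,np.sin(np.radians(40))]; ys=Rz@[0,1.,0]
c0=np.array([.5544,-.1939,.0988])
for name in ['top','scene']:
    p=capture(name); M=np.ones((400,640),bool); v,u=np.where(p['z_map']>0)
    C=cloud(p,M); col=p['image'][v,u].astype(int); hsv=cv2.cvtColor(p['image'],cv2.COLOR_BGR2HSV)[v,u].astype(int)
    d=(C-c0)@n; a=(C-c0)@us; y=(C-c0)@ys
    near=(abs(a)<.2)&(abs(y)<.25)
    I=near&(abs(d)<.004)&(C[:,2]>.015); print(name,'plane off',np.median(d[I]),'y',np.percentile(y[I],[.5,99.5]),'a',np.percentile(a[I],[.5,99.5]),'center',c0+us*np.percentile(a[I],[.5,99.5]).mean()+ys*np.percentile(y[I],[.5,99.5]).mean()+n*np.median(d[I]))
    for cn,lo,hi in [('yellow',20,34),('red',172,186),('blue',105,128),('green',50,75)]:
        hh=np.where(hsv[:,0]<10,hsv[:,0]+180,hsv[:,0]); k=near&(hh>=lo)&(hh<=hi)&(hsv[:,1]>120)&(hsv[:,2]>50)
        t=k&(d<.006)&(d>-.004)
        print(cn,'flat',t.sum(),'y',np.percentile(y[t],[5,95]),'a',np.percentile(a[t],[2,98]))
        for l,hgt in [(.008,.02),(.02,.033),(.033,.046)]:
            g=k&(d>l)&(d<hgt)
            if g.sum(): print('   d',l,g.sum(),'y',np.median(y[g]),'a',np.median(a[g]),'d',np.median(d[g]))
E
python3 f.py
```

```text
[0.4306 0.3752 0.2693] 0.02247164024561343 60.819103717803955
24321
blade x [0.0308 0.1089] handle x [-0.0414  0.0365] 0.10916326203855586
top plane off 0.00041469368449578367 y [-0.1518  0.1762] a [-0.1124  0.1261] center [ 0.5607 -0.1823  0.1035]
yellow flat 256 y [-0.1307 -0.0748] a [0.0902 0.1265]
   d 0.008 10 y -0.10145870627337711 a 0.09100371057214762 d 0.010275604702644107
   d 0.02 7 y -0.10241923952127838 a 0.0902089030129881 d 0.026721901192878365
   d 0.033 22 y -0.10434266819979347 a 0.08605882980237703 d 0.04030481928419859
red flat 208 y [0.0284 0.0805] a [-0.1353  0.1258]
   d 0.008 5 y 0.04210677308118202 a 0.1183057239131169 d 0.008233026496087321
   d 0.02 8 y -0.21639155551925343 a -0.0007498382437621217 d 0.028988527514527823
   d 0.033 58 y -0.2181283520313805 a -0.0032234365480365793 d 0.04135155567983479
blue flat 103 y [0.1081 0.146 ] a [0.0993 0.1214]
   d 0.008 185 y 0.13017585600207754 a 0.04266688205702113 d 0.015805908025197705
   d 0.02 21 y 0.1314986740254175 a 0.03347322406357657 d 0.020819240706831173
   d 0.033 5 y 0.1292696062840537 a 0.0872616737
[... 925 characters left out ...]
871763 d 0.029681066465479168
   d 0.033 58 y -0.22087212021773703 a -0.004109584892261129 d 0.0402451819542037
blue flat 103 y [0.1072 0.1575] a [0.0689 0.1274]
   d 0.008 117 y 0.12746673439402353 a 0.03859058307406692 d 0.013637539988176666
   d 0.02 6 y 0.12743203111477924 a 0.0875218191023581 d 0.02353223707111891
   d 0.033 1 y 0.1305816938751753 a 0.08608849321821221 d 0.04139747770564968
green flat 109 y [-0.0493  0.0019] a [0.0672 0.1255]
   d 0.008 224 y -0.03661080209317712 a 0.0013365695689937776 d 0.014607878396151023
   d 0.02 175 y -0.07250292037435324 a -0.16143534155352154 d 0.02606963453350182
   d 0.033 125 y -0.006483671344589715 a -0.1755257930284342 d 0.0387680620040777
```

```bash
cat >> h.py <<'E'
YAW=-.114; TILT=np.radians(40)
_Rz=R.from_euler('Z',YAW).as_matrix(); N=_Rz@[-np.sin(TILT),0,np.cos(TILT)]; US=_Rz@[np.cos(TILT),0,np.sin(TILT)]; YS=_Rz@[0,1.,0]
C0=np.array([.5544,-.1939,.0988]); PEG={'yellow':(.087,-.1045),'red':(.087,.0515)}
RT=down(YAW,TILT)
def hang(col,da=0.,d=.006,dy=0.,off=(-.0598,0,.0177),Rt=RT):
    a,y=PEG[col]; E=C0+US*(a+da)+YS*(y+dy)+N*d
    return T_of(E-Rt@np.array(off),Rt)
def path(A,B,n):
    d=np.real(logm(np.linalg.inv(A)@B))
    for i in range(0,n+1,3):
        T=A@expm(d*i/n); print('  ',T[:3,3],'eye',(T@[-.08,0,.024,1])[:3],'blade',(T@[.11,0,.024,1])[:3])
E
python3 -c "
from h import *
A=cur();B=hang('yellow',-.03,.12); C=hang('yellow',0,.065)
print(B[:3,3],C[:3,3],hang('yellow',-.003,.007)[:3,3],N,US,YS)
rows(A,B,20);path(A,B,20);rows(B,C)"
```

```text
[ 0.4524 -0.2874  0.2025] [ 0.5104 -0.294   0.1796] [ 0.5452 -0.298   0.1333] [-0.6386  0.0731  0.766 ] [ 0.7611 -0.0871  0.6428] [0.1138 0.9935 0.    ]
 n= 20 row [ 0.25 -3.31  0.33] [ 0.0062 -0.0347  0.0173] total [ 13.73 -64.7    6.42] [ 0.123 -0.694  0.345]
   [0.4288 0.3738 0.2651] eye [0.5063 0.3931 0.2408] blade [0.322  0.347  0.2415]
   [0.4441 0.2754 0.2557] eye [0.5247 0.2908 0.2398] blade [0.3392 0.2543 0.2207]
   [0.4554 0.1764 0.247 ] eye [0.5378 0.1877 0.2398] blade [0.3538 0.1609 0.201 ]
   [0.4624 0.077  0.2385] eye [0.5456 0.0841 0.2402] blade [0.3656 0.067  0.1819]
   [ 0.4652 -0.0226  0.2299] eye [ 0.548  -0.0199  0.2404] blade [ 0.3745 -0.0273  0.1633]
   [ 0.4638 -0.1221  0.2206] eye [ 0.5451 -0.1238  0.2398] blade [ 0.3805 -0.1218  0.1448]
   [ 0.4583 -0.2214  0.2102] eye [ 0.5369 -0.2274  0.2378] blade [ 0.3836 -0.2165  0.1261]
 n= 2 row [-1.5   0.    2.75] [ 0. -0.  0.] total [-3.   0.   5.5] [ 0. -0.  0.]
```

Request:
servo_tool(moves=[[0,0.25,-3.31,0.33,0.0062,-0.0347,0.0173],[0,0.25,-3.31,0.33,0.0062,-0.0347,0.0173],[0,0.25,-3.31,0.33,0.0062,-0.0347,0.0173],[0,0.25,-3.31,0.33,0.0062,-0.0347,0.0173],[0,0.25,-3.31,0.33,0.0062,-0.0347,0.0173],[0,0.25,-3.31,0.33,0.0062,-0.0347,0.0173],[0,0.25,-3.31,0.33,0.0062,-0.0347,0.0173],[0,0.25,-3.31,0.33,0.0062,-0.0347,0.0173],[0,0.25,-3.31,0.33,0.0062,-0.0347,0.0173],[0,0.25,-3.31,0.33,0.0062,-0.0347,0.0173],[0,0.25,-3.31,0.33,0.0062,-0.0347,0.0173],[0,0.25,-3.31,0.33,0.0062,-0.0347,0.0173],[0,0.25,-3.31,0.33,0.0062,-0.0347,0.0173],[0,0.25,-3.31,0.33,0.0062,-0.0347,0.0173],[0,0.25,-3.31,0.33,0.0062,-0.0347,0.0173],[0,0.25,-3.31,0.33,0.0062,-0.0347,0.0173],[0,0.25,-3.31,0.33,0.0062,-0.0347,0.0173],[0,0.25,-3.31,0.33,0.0062,-0.0347,0.0173],[0,0.25,-3.31,0.33,0.0062,-0.0347,0.0173],[0,0.25,-3.31,0.33,0.0062,-0.0347,0.0173]])

```text
t: 9.4
tool_pos: [0.4599, -0.2774, 0.2167]
orientation: [0.325, 0.065, 0.943, -0.019]
wrist_force: [0.4, 0.7, -0.5]
finger_gap: 0.0223
gripper_force: 60.8
```

Request:
servo_tool(moves=[[0,0,0,0,0,0,0],[0,0,0,0,0,0,0]])

```text
t: 9.65
tool_pos: [0.4612, -0.2763, 0.2185]
orientation: [0.326, 0.063, 0.943, -0.02]
wrist_force: [-0.3, -0.3, -0.6]
finger_gap: 0.0223
gripper_force: 60.8
```

```bash
cat > g.py <<'E'
from h import *
import sys
tc=sys.argv[1]; tgt=hang(tc,float(sys.argv[2]),float(sys.argv[3]))
s=sense(); p=capture('wrist'); cv2.imwrite(f'pics/rk_{s["t"]:.2f}.png',p['image'])
A=T_of(s['tool_pos'],rot(s['orientation']).as_matrix()); print(s['t'],s['tool_pos'],s['wrist_force'],s['finger_gap'])
v,u=np.where(p['z_map']>0); C=cloud(p,np.ones((400,640),bool),s); hsv=cv2.cvtColor(p['image'],cv2.COLOR_BGR2HSV)[v,u].astype(int)
d=(C-C0)@N; a=(C-C0)@US; y=(C-C0)@YS; hh=np.where(hsv[:,0]<10,hsv[:,0]+180,hsv[:,0])
I=(abs(d)<.006)&(a>-.1)&(a<.12)&(abs(y-.0122)<.16)&(hsv[:,0]<22)&(hsv[:,0]>10)
c=C[I].mean(0); n=np.linalg.svd(C[I]-c,full_matrices=False)[2][2]; n*=np.sign(n[2]); print('plane',I.sum(),np.median(d[I]),'tilt',np.degrees(np.arccos(n[2])),'yaw',np.arctan2(-n[1],-n[0]),'y',np.percentile(y[I],[1,99]))
for cn,lo,hi in [('yellow',20,34),('red',172,186),('blue',105,128),('green',50,75)]:
    k=(hh>=lo)&(hh<=hi)&(hsv[:,1]>110)&(hsv[:,2]>40)&(a>.07)&(a<.105)
    for l,g in [(.02,.033),(.033,.047)]:
        q=k&(d>l)&(d<g)
        if q.sum()>4: print(cn,l,q.sum(),'y',np.percentile(y[q],[3,97]).mean(),'a',np.percentile(a[q],[3,97]),'d',np.percentile(d[q],97))
# held spatula in tool frame
L=(C-A[:3,3])@A[:3,:3]; H=(abs(L[:,1])<.03)&(L[:,2]>0)&(L[:,2]<.024)&(L[:,0]<-.02); r=L[H]
print('held: eye-end x',np.percentile(r[:,0],.5) if len(r) else None); e=r[r[:,0]<-.046]
if len(e): print(' ring y',np.percentile(e[:,1],[1,99]),'z',np.percentile(e[:,2],[5,50]))
rows(A,tgt);
E
python3 g.py yellow 0 .065
```

```text
9.65 [ 0.4612 -0.2763  0.2185] [-0.2814 -0.256  -0.5948] 0.02226318426128727
plane 31429 -0.00012679338769301142 tilt 39.96886080879508 yaw -0.11346686615014519 y [-0.146   0.1707]
red 0.02 98 y 0.05217265336923621 a [0.0801 0.087 ] d 0.03286684833573879
red 0.033 151 y 0.05285304066534377 a [0.0802 0.0888] d 0.04337087657879185
blue 0.02 133 y 0.12955021852127546 a [0.0801 0.089 ] d 0.03234219340352449
blue 0.033 173 y 0.13066167736593579 a [0.0802 0.0886] d 0.04327937846904241
green 0.02 101 y -0.22164170964200824 a [0.0802 0.1047] d 0.032509862184206956
green 0.033 84 y -0.024753818388901082 a [0.0802 0.0845] d 0.043221469474343174
held: eye-end x -0.050601377875089636
 ring y [-0.0192  0.0181] z [0.0107 0.0119]
 n= 2 row [-0.78 -0.57  3.11] [-0.0041 -0.0163 -0.0077] total [-1.62 -1.13  6.21] [-0.008 -0.033 -0.015]
```

```bash
sed -i "s/^C0=.*/C0=np.array([.5544,-.1939,.0988]); PEG={'yellow':(.0858,-.104),'red':(.0858,.0523)}/" h.py; python3 -c "
from h import *
rows(cur(),hang('yellow',0,.065),3)"
```

```text
n= 3 row [-0.47 -0.38  2.08] [-0.0028 -0.0108 -0.005 ] total [-1.48 -1.1   6.22] [-0.008 -0.032 -0.015]
```

Request:
servo_tool(moves=[[0,-0.47,-0.38,2.08,-0.0028,-0.0108,-0.005],[0,-0.47,-0.38,2.08,-0.0028,-0.0108,-0.005],[0,-0.47,-0.38,2.08,-0.0028,-0.0108,-0.005],[0,0,0,0,0,0,0],[0,0,0,0,0,0,0]])

```text
t: 10.32
tool_pos: [0.5175, -0.2874, 0.1965]
orientation: [0.326, 0.061, 0.943, -0.022]
wrist_force: [-0.3, -0.2, -1.1]
finger_gap: 0.022
gripper_force: 60.8
```

```bash
python3 g.py yellow 0 .065; python3 -c "
import cv2,glob
f=sorted(glob.glob('pics/rk_*'),key=lambda x:float(x[8:-4]))[-1]; cv2.imwrite('pics/v1.png',cv2.imread(f))"
```

```text
10.325 [ 0.5175 -0.2874  0.1965] [-0.3157 -0.1603 -1.1022] 0.02201263164163957
plane 54403 -0.00012863139043825696 tilt 39.96316084781424 yaw -0.11381047324297007 y [-0.1462  0.1199]
red 0.02 200 y 0.052058693927990674 a [0.0801 0.0882] d 0.03255503925891224
red 0.033 282 y 0.05287876158797228 a [0.08   0.0886] d 0.04355704477223804
blue 0.02 267 y 0.12915825207272444 a [0.0802 0.0888] d 0.03284437237466658
blue 0.033 90 y 0.12812664140143398 a [0.081  0.0887] d 0.039055351372565085
green 0.02 98 y -0.024817859017759708 a [0.0799 0.0849] d 0.03203226906675339
green 0.033 5 y -0.023142079837022704 a [0.0799 0.0808] d 0.03453320126565416
held: eye-end x -0.051055642317091546
 ring y [-0.0193  0.018 ] z [0.0108 0.0119]
 n= 1 row [ 1.65 -0.69  0.94] [-0.012  -0.0326 -0.0112] total [ 1.65 -0.69  0.94] [-0.012 -0.033 -0.011]
```

View pics/v1.png

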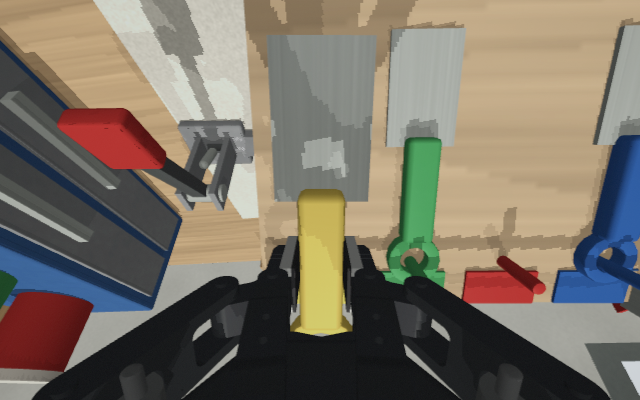

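```bash
python3 -c "
from h import *
s=sense();print(s['qpos'],s['qd'],s['tool_pos'],s['joint_torque']);rows(cur(),hang('yellow',0,.065),1)
print(R.from_matrix(RT.T@cur()[:3,:3]).as_rotvec())"
```

```text
[-0.7684  0.0848  2.1758  0.9013  0.4858 -2.9401] [-0.0077 -0.006  -0.0017  0.0024 -0.004   0.0001] [ 0.5175 -0.2878  0.1967] [  0.1334 -28.4962 -24.876    1.2411  -0.5484  -0.0002]
 n= 1 row [ 1.67 -0.66  0.96] [-0.0126 -0.0321 -0.0115] total [ 1.67 -0.66  0.96] [-0.013 -0.032 -0.011]
[0.0126 0.0321 0.0115]
```

The picture shows the yellow spatula held straight, with its blade at px (320,120). The red peg at px (515,275) is empty and the lever is at left. Joint 6 is at its −2.94 limit, so the last bit of orientation can't be reached. I'll turn the spatula 0.12 rad about the board normal, within tolerance, to free it.

```bash
cat > k.py <<'E'
from h import *
import sys
c,da,d,tw=sys.argv[1],*map(float,sys.argv[2:5]); n=int(sys.argv[5]) if len(sys.argv)>5 else None
Rt=R.from_rotvec(N*tw).as_matrix()@RT
s=sense(); A=cur(); E=(A@[-.0598,0,.0177,1])[:3]; a,y=PEG[c]; r=E-C0
print(s['t'],s['tool_pos'],'q',s['qpos'],'F',s['wrist_force'],'| eye rel peg: up',r@US-a,'y',r@YS-y,'d',r@N, 'rot err',R.from_matrix(Rt.T@A[:3,:3]).as_rotvec())
rows(A,hang(c,da,d,Rt=Rt),n)
E
python3 k.py yellow 0 .065 -.12 2
```

```text
10.375 [ 0.5175 -0.2878  0.1967] q [-0.7684  0.0848  2.1758  0.9013  0.4858 -2.9401] F [-1.3133  0.0834 -1.3744] | eye rel peg: up 0.01642909971243195 y 0.005627204997172383 d 0.07210276976078184 rot err [ 0.0145  0.0314 -0.1085]
 n= 2 row [0.82 0.   0.47] [-0.0072 -0.0157  0.0543] total [1.63 0.05 0.95] [-0.014 -0.031  0.109]
```

Request:
servo_tool(moves=[[0,0.82,0,0.47,-0.007,-0.016,0.054],[0,0.82,0,0.47,-0.007,-0.016,0.054],[0,0,0,0,0,0,0],[0,0,0,0,0,0,0]])

```text
t: 10.88
tool_pos: [0.5141, -0.2855, 0.1871]
orientation: [0.336, 0.112, 0.935, -0.001]
wrist_force: [0.1, -0.7, -1.5]
finger_gap: 0.0225
gripper_force: 60.8
```

```bash
python3 k.py yellow 0 .065 -.12 2; python3 k.py yellow 0 .065 -.08 2
```

```text
10.875 [ 0.5141 -0.2855  0.1871] q [-0.7811  0.0967  2.198   1.002   0.4784 -2.9401] F [ 0.1038 -0.7407 -1.4804] | eye rel peg: up 0.007420077621439425 y 0.0009378798716808412 d 0.06828981811235975 rot err [0.0066 0.0114 0.0035]
 n= 2 row [ 0.37 -0.11  0.2 ] [-0.0033 -0.0057 -0.0017] total [ 0.74 -0.21  0.41] [-0.007 -0.011 -0.003]
10.875 [ 0.5141 -0.2855  0.1871] q [-0.7811  0.0967  2.198   1.002   0.4784 -2.9401] F [ 0.1038 -0.7407 -1.4804] | eye rel peg: up 0.007420077621439425 y 0.0009378798716808412 d 0.06828981811235975 rot err [0.0063 0.0115 0.0435]
 n= 2 row [ 0.37 -0.22  0.2 ] [-0.0032 -0.0058 -0.0217] total [ 0.74 -0.45  0.41] [-0.006 -0.012 -0.043]
```

Still clamped, because the wrist is near singular this way round. I'll lay the spatula down on a free spot on the mat and regrasp it with the tool turned half round.

```bash
python3 -c "
from h import *
A=cur(); B=A.copy(); B[:3,3]-=A[:3,2]*.08
C=T_of([.36,0,.14],down(0.)); rows(B,C,12); path(B,C,12)"
```

```text
n= 12 row [1.44 2.19 0.5 ] [-0.0001  0.0573 -0.0192] total [20.49 24.23 -0.25] [-0.002  0.688 -0.23 ]
   [ 0.4638 -0.2793  0.249 ] eye [ 0.5388 -0.298   0.2808] blade [ 0.3966 -0.2581  0.1612]
   [ 0.4515 -0.2075  0.2157] eye [ 0.5317 -0.2217  0.2341] blade [ 0.3691 -0.1906  0.1408]
   [ 0.4295 -0.1367  0.1854] eye [ 0.5124 -0.1462  0.1897] blade [ 0.3347 -0.1248  0.1258]
   [ 0.3987 -0.0673  0.1597] eye [ 0.4815 -0.072   0.1497] blade [ 0.2946 -0.0612  0.1172]
   [ 0.36 -0.    0.14] eye [ 0.44  -0.     0.116] blade [ 0.25  -0.     0.116]
```

Request:
servo_tool(moves=[[0,0,0,-4,0,0,0],[0,0,0,-4,0,0,0],[0,1.44,2.19,0.5,0,0.0573,-0.0192],[0,1.44,2.19,0.5,0,0.0573,-0.0192],[0,1.44,2.19,0.5,0,0.0573,-0.0192],[0,1.44,2.19,0.5,0,0.0573,-0.0192],[0,1.44,2.19,0.5,0,0.0573,-0.0192],[0,1.44,2.19,0.5,0,0.0573,-0.0192],[0,1.44,2.19,0.5,0,0.0573,-0.0192],[0,1.44,2.19,0.5,0,0.0573,-0.0192],[0,1.44,2.19,0.5,0,0.0573,-0.0192],[0,1.44,2.19,0.5,0,0.0573,-0.0192],[0,1.44,2.19,0.5,0,0.0573,-0.0192],[0,1.44,2.19,0.5,0,0.0573,-0.0192],[0,0,0,0,0,0,0],[0,0,0,0,0,0,0]])

```text
t: 12.88
tool_pos: [0.3612, -0.0005, 0.1404]
orientation: [0.001, -0.0, 1.0, -0.001]
wrist_force: [0.2, -0.3, -1.7]
finger_gap: 0.0225
gripper_force: 60.8
```

```bash
python3 -c "
from h import *
s=sense();print(s['qpos']);A=cur();print(A[:3,3]);C=T_of([.36,0,.04],down(0.)); rows(A,C,3)"
```

```text
[-0.1213 -0.0644  2.3078 -0.0012  0.8963 -1.6914]
[ 0.3612 -0.0005  0.1404]
 n= 3 row [0.04 0.02 3.35] [-0.0004  0.0006  0.    ] total [ 0.13  0.06 10.04] [-0.001  0.002  0.   ]
```

Request:
servo_tool(moves=[[0,0,0,3.5,0,0,0],[0,0,0,3.5,0,0,0],[0,0,0,2.5,0,0,0],[0,0,0,1.5,0,0,0],[0,0,0,0.5,0,0,0],[0,0,0,0,0,0,0],[0.6,0,0,0,0,0,0],[0.6,0,0,0,0,0,0],[0.6,0,0,0,0,0,0],[0.6,0,0,-2,0,0,0],[0.6,0,0,-2,0,0,0],[0.6,0,0,-2,0,0,0]])

```text
t: 14.38
tool_pos: [0.3602, -0.0001, 0.0855]
orientation: [-0.0, 0.0, 1.0, -0.0]
wrist_force: [-0.7, 0.7, 0.0]
finger_gap: 0.0512
gripper_force: 0.0
```

Request:
servo_tool(moves=[[0.6,0,0,0,0,0,0.1745],[0.6,0,0,0,0,0,0.1745],[0.6,0,0,0,0,0,0.1745],[0.6,0,0,0,0,0,0.1745],[0.6,0,0,0,0,0,0.1745],[0.6,0,0,0,0,0,0.1745],[0.6,0,0,0,0,0,0.1745],[0.6,0,0,0,0,0,0.1745],[0.6,0,0,0,0,0,0.1745],[0.6,0,0,0,0,0,0.1745],[0.6,0,0,0,0,0,0.1745],[0.6,0,0,0,0,0,0.1745],[0.6,0,0,0,0,0,0.1745],[0.6,0,0,0,0,0,0.1745],[0.6,0,0,0,0,0,0.1745],[0.6,0,0,0,0,0,0.1745],[0.6,0,0,0,0,0,0.1745],[0.6,0,0,0,0,0,0.1745],[0.6,0,0,0,0,0,0],[0.6,0,0,0,0,0,0]])

```text
t: 16.88
tool_pos: [0.3603, -0.0002, 0.0849]
orientation: [0.0, 1.0, 0.001, -0.0]
wrist_force: [0.1, 0.6, 0.2]
finger_gap: 0.0511
gripper_force: 0.0
```

```bash
python3 d.py .36 0; python3 -c "
from h import *
s=sense();print(s['qpos']);A=cur();C=T_of([.36,0,.0235],down(0.)@np.diag([-1,-1,1.])); rows(A,C,3)"
```

```text
16.875 [ 0.3603 -0.0002  0.0849] [ 0.0003  1.      0.0015 -0.0002]
table z 0.0005600212073505195
yaw -0.0009728450311444184 handle [-0.0406  0.036 ] [-0.0113  0.0113] ztop 0.017713983789123783 all [-0.1145  0.0732]
origin by handle [ 0.36   -0.0008] by whole [ 0.3586 -0.0008] eye mean [ 0.4243 -0.0008] -> yaw -0.0005264815826129084
[-0.1209  0.0588  2.3392 -0.001   0.7439  1.4482]
 n= 3 row [-0.01 -0.01  2.05] [0.0002 0.0001 0.0008] total [-0.02 -0.02  6.14] [0.001 0.    0.002]
```

Request:
servo_tool(moves=[[0.6,0,0,3,0,0,0],[0.6,0,0,2,0,0,0],[0.6,0,0,1.2,0,0,0],[0.6,0,0,0,0,0,0],[0,0,0,0,0,0,0],[0,0,0,0,0,0,0],[0,0,0,0,0,0,0],[0,0,0,0,0,0,0],[0,0,0,-1.5,0,0,0],[0,0,0,-3,0,0,0],[0,0,0,-4,0,0,0],[0,0,0,-4,0,0,0],[0,0,0,0,0,0,0],[0,0,0,0,0,0,0]])

```text
t: 18.68
tool_pos: [0.3595, -0.0, 0.1472]
orientation: [0.0, 1.0, 0.0, -0.001]
wrist_force: [-1.4, 0.1, -2.1]
finger_gap: 0.0224
gripper_force: 59.0
```

Run:
```python
from h import *
s=sense(); p=capture('wrist'); print(s['tool_pos'],s['qpos'],s['finger_gap'],s['gripper_force'])
cv2.imwrite('pics/held2.png',p['image'])
A=T_of(s['tool_pos'],rot(s['orientation']).as_matrix())
P=(cloud(p,np.ones((400,640),bool),s)-A[:3,3])@A[:3,:3]
P=P[(abs(P[:,1])<.03)&(P[:,2]>0)&(P[:,2]<.035)]
r=P[P[:,0]>.045]; print('ring x',np.percentile(r[:,0],99.8),r[:,0].max(),'y',np.percentile(r[:,1],[1,99]),'z',np.percentile(r[:,2],[5,50,95]))
h=P[(P[:,2]<.0085)&(abs(P[:,1])<.009)]; print('handle x',np.percentile(h[:,0],[.3,99.7]),'z',np.median(h[:,2]), 'y',np.median(h[:,1]))
off=(.0598,0,.0177); RF=RT@np.diag([-1,-1,1.])
B=hang('yellow',-.03,.11,off=off,Rt=RF); rows(cur(),B,12); print(B[:3,3]); 
d=np.real(logm(np.linalg.inv(A)@B))
for i in range(0,13,3):
    T=A@expm(d*i/12); print(T[:3,3],'eye',(T@[.083,0,.024,1])[:3],'blade',(T@[-.11,0,.024,1])[:3])
```

```text
[ 0.3595 -0.      0.1472] [-0.1209 -0.0796  2.3044 -0.0008  0.9183  1.45  ] 0.022367047929581642 59.02819275856018
ring x 0.08042750967381312 0.08094823960550472 y [-0.0191  0.0197] z [0.0109 0.012  0.0139]
handle x [-0.0355  0.0424] z 0.005796278543003769 y -7.07521340049783e-05
 n= 12 row [ 1.04  2.36 -0.06] [-0.0033  0.0584  0.0092] total [ 9.88 28.76 -4.78] [-0.039  0.701  0.11 ]
[ 0.458  -0.2875  0.1941]
[ 0.3595 -0.      0.1472] eye [ 0.4424 -0.      0.123 ] blade [ 0.2494 -0.0001  0.1233]
[ 0.3897 -0.071   0.151 ] eye [ 0.4756 -0.0734  0.1416] blade [ 0.2855 -0.0684  0.1083]
[ 0.4168 -0.1427  0.1605] eye [ 0.5029 -0.1475  0.1662] blade [ 0.3218 -0.1379  0.1004]
[ 0.4399 -0.2149  0.1751] eye [ 0.5235 -0.2219  0.1958] blade [ 0.3568 -0.2083  0.0994]
[ 0.458  -0.2875  0.1941] eye [ 0.5365 -0.2965  0.229 ] blade [ 0.3896 -0.2797  0.105 ]
```

Request:
servo_tool(moves=[[0,1.04,2.36,-0.06,-0.0033,0.0584,0.0092],[0,1.04,2.36,-0.06,-0.0033,0.0584,0.0092],[0,1.04,2.36,-0.06,-0.0033,0.0584,0.0092],[0,1.04,2.36,-0.06,-0.0033,0.0584,0.0092],[0,1.04,2.36,-0.06,-0.0033,0.0584,0.0092],[0,1.04,2.36,-0.06,-0.0033,0.0584,0.0092],[0,1.04,2.36,-0.06,-0.0033,0.0584,0.0092],[0,1.04,2.36,-0.06,-0.0033,0.0584,0.0092],[0,1.04,2.36,-0.06,-0.0033,0.0584,0.0092],[0,1.04,2.36,-0.06,-0.0033,0.0584,0.0092],[0,1.04,2.36,-0.06,-0.0033,0.0584,0.0092],[0,1.04,2.36,-0.06,-0.0033,0.0584,0.0092],[0,0,0,0,0,0,0],[0,0,0,0,0,0,0]])

```text
t: 20.48
tool_pos: [0.4582, -0.2867, 0.193]
orientation: [0.018, 0.938, -0.054, 0.341]
wrist_force: [0.1, 0.2, -1.7]
finger_gap: 0.0222
gripper_force: 59.2
```

```bash
cat > k.py <<'E'
from h import *
import sys
c,da,d=sys.argv[1],*map(float,sys.argv[2:4]); n=int(sys.argv[4]) if len(sys.argv)>4 else None
ox=float(sys.argv[5]) if len(sys.argv)>5 else .0598
off=(ox,0,.0177); Rt=RT@np.diag([-1,-1,1.])
ss=[sense() for _ in range(1)]; s=ss[0]; A=cur(); E=(A@[*off,1])[:3]; a,y=PEG[c]; r=E-C0
print(s['t'],s['tool_pos'],'q',s['qpos'],'F',s['wrist_force'],'| eye rel peg: up',r@US-a,'y',r@YS-y,'d',r@N, 'rot err',R.from_matrix(Rt.T@A[:3,:3]).as_rotvec())
rows(A,hang(c,da,d,off=off,Rt=Rt),n)
E
python3 k.py yellow 0 .065 3
```

```text
20.475 [ 0.4582 -0.2867  0.193 ] q [-0.897   0.006   2.2847  1.0232  0.5616 -0.0263] F [ 0.0664  0.2022 -1.7305] | eye rel peg: up -0.030626922819573986 y 0.0007878015086603268 d 0.10910163486343832 rot err [ 0.0023 -0.0007  0.0017]
 n= 3 row [1.02 0.03 1.47] [-0.0008  0.0002 -0.0006] total [3.06 0.09 4.41] [-0.002  0.001 -0.002]
```

Accurate now. I'll move to the hover point and check how the eye lines up with the peg, using the wrist view.

Request:
servo_tool(moves=[[0,1.02,0.03,1.47,0,0,0],[0,1.02,0.03,1.47,0,0,0],[0,1.02,0.03,1.47,0,0,0],[0,0,0,0,0,0,0],[0,0,0,0,0,0,0]])

```text
t: 21.1
tool_pos: [0.5105, -0.2944, 0.1807]
orientation: [0.019, 0.938, -0.053, 0.343]
wrist_force: [0.7, 0.4, -0.6]
finger_gap: 0.0226
gripper_force: 59.1
```

```bash
python3 k.py yellow -.001 .008 3
python3 - <<'E'
from h import *
s=sense(); p=capture('wrist'); cv2.imwrite('pics/v2.png',p['image'])
A=T_of(s['tool_pos'],rot(s['orientation']).as_matrix())
C=cloud(p,np.ones((400,640),bool),s); v,u=np.where(p['z_map']>0); hsv=cv2.cvtColor(p['image'],cv2.COLOR_BGR2HSV)[v,u].astype(int)
d=(C-C0)@N; a=(C-C0)@US; y=(C-C0)@YS; ye=(hsv[:,0]>=20)&(hsv[:,0]<=34)&(hsv[:,1]>110)&(hsv[:,2]>40)
q=ye&(d>.02)&(d<.047)&(a>.06)&(a<.12); print('peg',q.sum(),np.percentile(y[q],[3,97]),np.percentile(a[q],[3,97]),np.percentile(d[q],98))
L=(C-A[:3,3])@A[:3,:3]; q=ye&(L[:,0]>.042)&(L[:,2]<.0135)&(L[:,2]>.005)&(abs(L[:,1])<.03); print('ring a',np.percentile(a[q],[.5,99.5]),'y',np.percentile(y[q],[.5,99.5]),'d',np.median(d[q]))
E
```

```text
21.1 [ 0.5105 -0.2944  0.1807] q [-0.8103  0.1164  2.2005  1.0706  0.4911 -0.0141] F [ 0.6622  0.4262 -0.5939] | eye rel peg: up 0.0020055522764817757 y -0.0008026350527697568 d 0.06588309487833291 rot err [0.0006 0.0022 0.    ]
 n= 3 row [-0.1  -0.03  1.92] [-0.0002 -0.0007 -0.    ] total [-0.31 -0.08  5.77] [-0.001 -0.002 -0.   ]
peg 236 [-0.1059 -0.0978] [0.0811 0.0898] 0.04399870031447321
ring a [0.0701 0.1082] y [-0.1249 -0.0854] d 0.07228548881397188
```

View pics/v2.png

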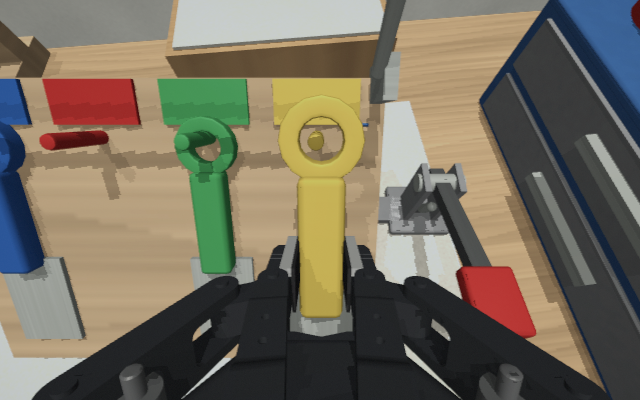

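The wrist view shows the yellow peg tip at px (316,140) inside the eye hole, which is centred near (321,138). I'll shift about 2 mm and lower along the peg.

Request:
servo_tool(moves=[[0,-0.15,-0.2,0.5,0,0,0],[0,0,0,1.3,0,0,0],[0,0,0,1.3,0,0,0],[0,0,0,1.2,0,0,0],[0,0,0,1,0,0,0],[0,0,0,0,0,0,0],[0,0,0,0,0,0,0]])

```text
t: 22.02
tool_pos: [0.5435, -0.2967, 0.1397]
orientation: [0.02, 0.938, -0.054, 0.343]
wrist_force: [-0.6, 0.0, -0.8]
finger_gap: 0.0221
gripper_force: 59.2
```

```bash
python3 k.py yellow -.001 .006 1
```

```text
22.025 [ 0.5435 -0.2967  0.1397] q [-0.7598  0.2462  2.1573  1.2406  0.4225 -0.1625] F [-0.6022  0.0321 -0.7871] | eye rel peg: up 0.0010100588544980915 y 0.0005662436379672148 d 0.013304496604544401 rot err [-0.0004  0.003   0.0004]
 n= 1 row [-0.2   0.06  0.71] [ 0.0004 -0.003  -0.0004] total [-0.2   0.06  0.71] [ 0.    -0.003 -0.   ]
```

Request:
servo_tool(moves=[[0,0,0,0.4,0,0,0],[0,0,0,0.25,0,0,0],[0,0,0,0,0,0,0],[0,0,0,0,0,0,0]])

```text
t: 22.52
tool_pos: [0.5477, -0.2972, 0.1347]
orientation: [0.02, 0.938, -0.054, 0.343]
wrist_force: [0.1, 0.2, -1.9]
finger_gap: 0.0225
gripper_force: 59.2
```

Request:
servo_tool(moves=[[0.5,0,0,0,0,0,0],[0.5,0,0,0,0,0,0],[0.5,0,0,0,0,0,0],[0.5,0,0,-1.5,0,0,0],[0.5,0,0,-2.5,0,0,0],[0.5,0,0,-3,0,0,0],[0.5,0,0,-2,0,0,0],[0.5,0,0,0,0,0,0]])

```text
t: 23.52
tool_pos: [0.4902, -0.2913, 0.2051]
orientation: [0.021, 0.937, -0.054, 0.344]
wrist_force: [0.3, 0.0, -0.3]
finger_gap: 0.0426
gripper_force: 0.0
```

```bash
cat > m.py <<'E'
from h import *
import sys
s=sense(); p=capture('wrist'); cv2.imwrite(f'pics/{sys.argv[2]}.png',p['image']); print(s['t'],s['tool_pos'])
C=cloud(p,np.ones((400,640),bool),s); v,u=np.where(p['z_map']>0); hsv=cv2.cvtColor(p['image'],cv2.COLOR_BGR2HSV)[v,u].astype(int)
hh=np.where(hsv[:,0]<10,hsv[:,0]+180,hsv[:,0]); lo,hi={'yellow':(20,34),'red':(172,186)}[sys.argv[1]]
pa,py=PEG[sys.argv[1]]
d=(C-C0)@N; a=(C-C0)@US-pa; y=(C-C0)@YS-py; k=(hh>=lo)&(hh<=hi)&(hsv[:,1]>110)&(hsv[:,2]>40)&(abs(y)<.045)&(a<.03)&(a>-.14)
q=k&(d>.022)&(abs(a)<.02); print('peg',q.sum(),np.percentile(y[q],[3,97]),np.percentile(a[q],[3,97]))
q=k&(d>.008)&(d<.015)&(a>-.04); print('ring',q.sum(),'y',np.percentile(y[q],[1,99]),'a',np.percentile(a[q],[1,99]),'d',np.median(d[q]))
q=k&(d>.014)&(d<.024)&(a<-.02); print('handle',q.sum(),'y',np.percentile(y[q],[1,99]),'a',np.percentile(a[q],[1,99]),'d',np.percentile(d[q],[5,50,95]),'slope y/a',np.polyfit(a[q],y[q],1)[0])
E
python3 m.py yellow v3
```

```text
23.525 [ 0.4902 -0.2913  0.2051]
peg 165 [-0.0021  0.0062] [-0.0046  0.004 ]
ring 1493 y [-0.0187  0.0199] a [-0.0246  0.0127] d 0.011730092855059493
handle 2442 y [-0.011   0.0117] a [-0.101  -0.0244] d [0.0157 0.0177 0.0188] slope y/a 0.0053204537307800625
```

View pics/v3.png

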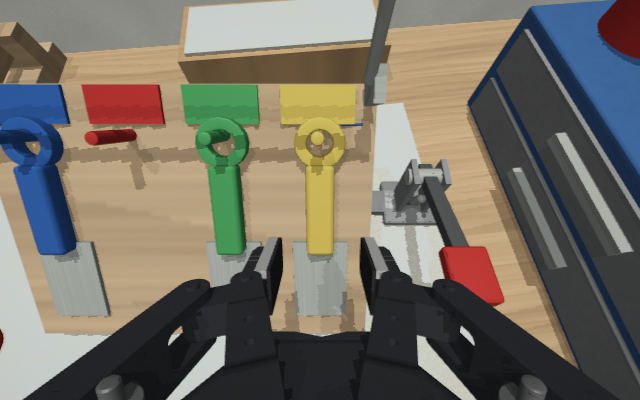

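The yellow spatula hangs flat and straight on its peg: ring at px (319,142), blade down the slope. Next is the red one, with the tool flipped.

Run:
```python
from h import *
A=cur(); B=T_of([.43,.12,.22],down(-.68)@np.diag([-1,-1,1.]))
rows(A,B,13)
d=np.real(logm(np.linalg.inv(A)@B))
for i in range(0,14,3):
    T=A@expm(d*i/13); print(T[:3,3],'tip',(T@[0,0,.019,1])[:3])
```

```text
n= 13 row [-1.52 -2.81 -0.64] [-0.0152 -0.0526  0.0417] total [ -7.11 -40.13  -8.15] [-0.197 -0.684  0.542]
[ 0.4902 -0.291   0.2042] tip [ 0.5024 -0.2924  0.1897]
[ 0.4563 -0.2     0.1929] tip [ 0.466  -0.2019  0.1766]
[ 0.4332 -0.1051  0.1919] tip [ 0.44   -0.1069  0.1743]
[ 0.4225 -0.0083  0.1996] tip [ 0.4265 -0.0096  0.1811]
[0.4257 0.0882 0.2141] tip [0.4267 0.0879 0.1951]
```

Request:
servo_tool(moves=[[0.6,-1.52,-2.81,-0.64,-0.0152,-0.0526,0.0417],[0.6,-1.52,-2.81,-0.64,-0.0152,-0.0526,0.0417],[0.6,-1.52,-2.81,-0.64,-0.0152,-0.0526,0.0417],[0.6,-1.52,-2.81,-0.64,-0.0152,-0.0526,0.0417],[0.6,-1.52,-2.81,-0.64,-0.0152,-0.0526,0.0417],[0.6,-1.52,-2.81,-0.64,-0.0152,-0.0526,0.0417],[0.6,-1.52,-2.81,-0.64,-0.0152,-0.0526,0.0417],[0.6,-1.52,-2.81,-0.64,-0.0152,-0.0526,0.0417],[0.6,-1.52,-2.81,-0.64,-0.0152,-0.0526,0.0417],[0.6,-1.52,-2.81,-0.64,-0.0152,-0.0526,0.0417],[0.6,-1.52,-2.81,-0.64,-0.0152,-0.0526,0.0417],[0.6,-1.52,-2.81,-0.64,-0.0152,-0.0526,0.0417],[0.6,-1.52,-2.81,-0.64,-0.0152,-0.0526,0.0417],[0.6,0,0,0,0,0,0],[0.6,0,0,0,0,0,0]])

```text
t: 25.45
tool_pos: [0.4283, 0.1199, 0.2191]
orientation: [0.0, 0.943, -0.333, -0.002]
wrist_force: [-0.5, -0.4, -0.5]
finger_gap: 0.0514
gripper_force: 0.0
```

```bash
python3 d.py .43 .12; python3 -c "
from h import *
print(sense()['qpos'])"
```

```text
25.45 [0.4283 0.1199 0.2191] [ 0.0003  0.943  -0.3328 -0.0018]
table z 0.000600853303108384
yaw -0.6610896218923322 handle [-0.04    0.0375] [-0.0115  0.0113] ztop 0.017746175638531758 all [-0.113   0.0746]
origin by handle [0.4351 0.1182] by whole [0.4344 0.1188] eye mean [0.4861 0.0783] -> yaw -0.6648238587755191
[ 0.1736 -0.0098  2.0677  0.0013  1.087   2.4232]
```

```bash
python3 -c "
from h import *
F=np.diag([-1,-1,1.])
rows(cur(),T_of([.4346,.1186,.0227],down(-.663)@F),6)"
```

```text
n= 6 row [ 0.1  -0.06  3.27] [ 0.0003  0.0005 -0.0027] total [ 0.62 -0.36 19.64] [ 0.002  0.003 -0.016]
```

Request:
servo_tool(moves=[[0.6,0.15,-0.09,3.9,0,0,-0.004],[0.6,0.15,-0.09,3.9,0,0,-0.004],[0.6,0.15,-0.09,3.9,0,0,-0.004],[0.6,0.15,-0.09,3.9,0,0,-0.004],[0.6,0,0,2.5,0,0,0],[0.6,0,0,1.55,0,0,0],[0.6,0,0,0,0,0,0],[0.6,0,0,0,0,0,0],[0,0,0,0,0,0,0],[0,0,0,0,0,0,0],[0,0,0,0,0,0,0],[0,0,0,0,0,0,0],[0,0,0,-1.5,0,0,0],[0,0,0,-4,0,0,0],[0,0,0,-4,0,0,0],[0,0,0,-4,0,0,0],[0,0,0,-3,0,0,0],[0,0,0,0,0,0,0],[0,0,0,0,0,0,0]])

```text
t: 27.88
tool_pos: [0.4349, 0.119, 0.188]
orientation: [-0.0, 0.945, -0.326, -0.002]
wrist_force: [-0.3, 0.3, -1.2]
finger_gap: 0.0223
gripper_force: 59.5
```

Run:
```python
from h import *
s=sense(); p=capture('wrist'); print(s['tool_pos'],s['qpos'],s['finger_gap'],s['gripper_force'])
A=T_of(s['tool_pos'],rot(s['orientation']).as_matrix())
P=(cloud(p,np.ones((400,640),bool),s)-A[:3,3])@A[:3,:3]
P=P[(abs(P[:,1])<.03)&(P[:,2]>0)&(P[:,2]<.035)]
r=P[P[:,0]>.045]; print('ring x',np.percentile(r[:,0],99.8),r[:,0].max(),'y',np.percentile(r[:,1],[1,99]),'z',np.percentile(r[:,2],[5,50,95]))
h=P[(P[:,2]<.0085)&(abs(P[:,1])<.009)]; print('handle x',np.percentile(h[:,0],[.3,99.7]),'z',np.median(h[:,2]), 'y',np.median(h[:,1]))
off=(.0615,0,.0177); RF=RT@np.diag([-1,-1,1.])
B=hang('red',-.03,.11,off=off,Rt=RF); rows(A,B,12); print(B[:3,3]); 
d=np.real(logm(np.linalg.inv(A)@B))
for i in range(0,13,3):
    T=A@expm(d*i/12); print(T[:3,3],'eye',(T@[.083,0,.024,1])[:3],'blade',(T@[-.11,0,.024,1])[:3])
```

```text
[0.4349 0.119  0.188 ] [0.1696 0.0458 2.0822 0.0017 1.0162 2.4033] 0.022328397589102673 59.4938188791275
ring x 0.0814629187556706 0.08189036106483348 y [-0.0186  0.0201] z [0.0121 0.0132 0.0151]
handle x [-0.034   0.0432] z 0.007081397424974449 y 6.001460683766363e-05
 n= 12 row [1.15 1.8  0.27] [ 0.016   0.0569 -0.0439] total [18.59 17.35 -0.53] [ 0.192  0.683 -0.527]
[ 0.4745 -0.1321  0.193 ]
[0.4349 0.119  0.188 ] eye [0.5003 0.0679 0.1638] blade [0.3482 0.1868 0.1643]
[0.432  0.0549 0.181 ] eye [0.5063 0.0119 0.1715] blade [0.3427 0.1088 0.1387]
[ 0.4383 -0.0093  0.1786] eye [ 0.518  -0.0423  0.1843] blade [0.3513 0.0295 0.1187]
[ 0.4529 -0.0722  0.1822] eye [ 0.534  -0.0936  0.203 ] blade [ 0.373  -0.049   0.1064]
[ 0.4745 -0.1321  0.193 ] eye [ 0.553  -0.1411  0.2279] blade [ 0.4061 -0.1243  0.1039]
```

Request:
servo_tool(moves=[[0,1.15,1.8,0.27,0.016,0.0569,-0.0439],[0,1.15,1.8,0.27,0.016,0.0569,-0.0439],[0,1.15,1.8,0.27,0.016,0.0569,-0.0439],[0,1.15,1.8,0.27,0.016,0.0569,-0.0439],[0,1.15,1.8,0.27,0.016,0.0569,-0.0439],[0,1.15,1.8,0.27,0.016,0.0569,-0.0439],[0,1.15,1.8,0.27,0.016,0.0569,-0.0439],[0,1.15,1.8,0.27,0.016,0.0569,-0.0439],[0,1.15,1.8,0.27,0.016,0.0569,-0.0439],[0,1.15,1.8,0.27,0.016,0.0569,-0.0439],[0,1.15,1.8,0.27,0.016,0.0569,-0.0439],[0,1.15,1.8,0.27,0.016,0.0569,-0.0439],[0,0,0,0,0,0,0],[0,0,0,0,0,0,0]])

```text
t: 29.68
tool_pos: [0.47, -0.1175, 0.1892]
orientation: [0.014, 0.944, -0.067, 0.323]
wrist_force: [-0.7, -0.4, -1.5]
finger_gap: 0.0225
gripper_force: 59.5
```

```bash
sed -i 's/\.0177)/.019)/' k.py; sed -i "s/'red':(.0858,.0523)/'red':(.0858,.0530)/" h.py; python3 k.py red -.001 .065 3 .0608
```

```text
29.675 [ 0.47   -0.1175  0.1892] q [-0.4666 -0.1678  2.4316  0.7189  0.3265  0.6236] F [-0.6656 -0.3877 -1.5434] | eye rel peg: up -0.03865041391694438 y 0.011621030416078544 d 0.10733681663485382 rot err [-0.0007 -0.0394  0.028 ]
 n= 3 row [1.27 0.42 1.46] [ 0.0002  0.0131 -0.0093] total [3.89 1.22 4.32] [ 0.001  0.039 -0.028]
```

Request:
servo_tool(moves=[[0,1.27,0.42,0,0,0.0131,-0.0093],[0,1.27,0.42,0,0,0.0131,-0.0093],[0,1.27,0.42,0.5,0,0.0131,-0.0093],[0,0,0,1.3,0,0,0],[0,0,0,1.3,0,0,0],[0,0,0,1.2,0,0,0],[0,0,0,0,0,0,0],[0,0,0,0,0,0,0]])

```text
t: 30.68
tool_pos: [0.5268, -0.138, 0.182]
orientation: [0.021, 0.937, -0.053, 0.343]
wrist_force: [0.1, 0.3, -0.5]
finger_gap: 0.0223
gripper_force: 59.5
```

```bash
python3 k.py red -.001 .008 4 .0608
python3 - <<'E'
from h import *
s=sense(); p=capture('wrist'); cv2.imwrite('pics/v4.png',p['image'])
A=T_of(s['tool_pos'],rot(s['orientation']).as_matrix())
C=cloud(p,np.ones((400,640),bool),s); v,u=np.where(p['z_map']>0); hsv=cv2.cvtColor(p['image'],cv2.COLOR_BGR2HSV)[v,u].astype(int)
d=(C-C0)@N; a=(C-C0)@US; y=(C-C0)@YS; hh=np.where(hsv[:,0]<10,hsv[:,0]+180,hsv[:,0]); ye=(hh>=172)&(hh<=186)&(hsv[:,1]>110)&(hsv[:,2]>40)
q=ye&(d>.02)&(d<.047)&(a>.06)&(a<.12)&(abs(y-.05)<.05); print('peg',q.sum(),np.percentile(y[q],[3,97]),np.percentile(a[q],[3,97]),np.percentile(d[q],98))
L=(C-A[:3,3])@A[:3,:3]; q=ye&(L[:,0]>.042)&(L[:,2]<.0155)&(L[:,2]>.005)&(abs(L[:,1])<.03); print('ring a',np.percentile(a[q],[.5,99.5]),'y',np.percentile(y[q],[.5,99.5]),'d',np.median(d[q]))
E
```

```text
30.675 [ 0.5268 -0.138   0.182 ] q [-0.4548 -0.0151  2.3383  0.9898  0.2592  0.3309] F [ 0.1431  0.3364 -0.5216] | eye rel peg: up 0.0027214097614585014 y -0.0005719616709572925 d 0.06672176948197071 rot err [-0.0018  0.0043 -0.0016]
 n= 4 row [-0.09 -0.02  1.46] [ 0.0004 -0.0011  0.0004] total [-0.39 -0.07  5.84] [ 0.002 -0.004  0.002]
peg 216 [0.0501 0.0577] [0.0813 0.0898] 0.04392594964563776
ring a [0.0699 0.1085] y [0.0324 0.0718] d 0.07329907342295236
```

View pics/v4.png

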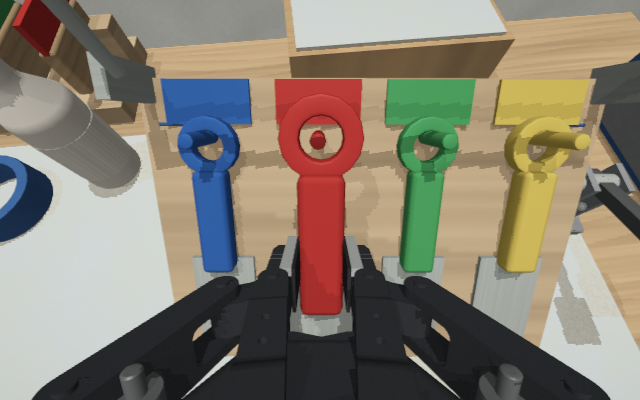

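The red peg tip at px (318,140) is centred in the red eye, and the other three hang undisturbed. I'll lower along the peg.

Request:
servo_tool(moves=[[0,-0.25,-0.12,0.5,0,0,0],[0,0,0,1.3,0,0,0],[0,0,0,1.3,0,0,0],[0,0,0,1.2,0,0,0],[0,0,0,0.9,0,0,0],[0,0,0,0,0,0,0],[0,0,0,0,0,0,0]])

```text
t: 31.6
tool_pos: [0.558, -0.1406, 0.1407]
orientation: [0.021, 0.937, -0.053, 0.343]
wrist_force: [-0.8, -0.0, -1.4]
finger_gap: 0.0224
gripper_force: 59.5
```

```bash
python3 k.py red -.001 .006 1 .0608
```

```text
31.6 [ 0.558  -0.1406  0.1407] q [-0.4247  0.1402  2.2916  1.4165  0.1992 -0.0843] F [-0.7813 -0.0162 -1.4495] | eye rel peg: up 8.607018124667798e-05 y 0.00041587703631461304 d 0.014929252738171868 rot err [-0.0021  0.0042 -0.0014]
 n= 1 row [-0.1   0.04  0.87] [ 0.0021 -0.0042  0.0014] total [-0.1   0.04  0.87] [ 0.002 -0.004  0.001]
```

Request:
servo_tool(moves=[[0,0,0,0.5,0,0,0],[0,0,0,0.3,0,0,0],[0,0,0,0,0,0,0],[0,0,0,0,0,0,0],[0.5,0,0,0,0,0,0],[0.5,0,0,0,0,0,0],[0.5,0,0,0,0,0,0],[0.5,0,0,-1.5,0,0,0],[0.5,0,0,-2.5,0,0,0],[0.5,0,0,-3,0,0,0],[0.5,0,0,-2,0,0,0],[0.5,0,0,0,0,0,0]])

```text
t: 33.1
tool_pos: [0.5057, -0.1346, 0.2043]
orientation: [0.021, 0.937, -0.053, 0.344]
wrist_force: [0.0, -0.7, -0.7]
finger_gap: 0.0426
gripper_force: 0.0
```

```bash
python3 m.py red v5; python3 m.py yellow v5b
```

```text
33.1 [ 0.5057 -0.1346  0.2043]
peg 158 [-0.003   0.0053] [-0.0045  0.0038]
ring 1465 y [-0.0187  0.0197] a [-0.0265  0.0127] d 0.011716613516256434
handle 2410 y [-0.011   0.0115] a [-0.1011 -0.0245] d [0.0158 0.0176 0.0188] slope y/a 0.004263525844031849
33.15 [ 0.5057 -0.1345  0.2035]
peg 423 [-0.0004  0.0077] [-0.0051  0.0038]
ring 1575 y [-0.0172  0.0212] a [-0.0377  0.0131] d 0.011577937595042269
handle 2557 y [-0.01    0.0127] a [-0.1011 -0.0247] d [0.0151 0.0175 0.0188] slope y/a 0.000497599630718047
```

Both spatulas hang. Next is the lever, so I'll compute the pad position.

Run:
```python
from h import *
cen=C0+US*.0068+YS*.0125; O=cen-_Rz@[.002,0,.102]; Hh=O+_Rz@[.065,-.235,.078]
pad=lambda t: Hh+_Rz@[-.12*np.cos(np.radians(22)-t),0,.12*np.sin(np.radians(22)-t)]
print('origin',O,'hinge',Hh,'pad',[pad(t) for t in (0,.25,.5,.7)])
for nm in ['top','scene']:
    p=capture(nm); v,u=np.where(p['z_map']>0); C=cloud(p,np.ones((400,640),bool)); hsv=cv2.cvtColor(p['image'],cv2.COLOR_BGR2HSV)[v,u].astype(int)
    q=((hsv[:,0]<8)|(hsv[:,0]>172))&(hsv[:,1]>120)&(np.linalg.norm(C[:,:2]-pad(0)[:2],axis=1)<.05)&(C[:,2]>.08)
    print(nm,q.sum(),C[q].mean(0),np.percentile(C[q],[3,97],axis=0))
t=pad(0); A=cur(); Rl=R.from_euler('Z',-np.pi/2+YAW).as_matrix()@np.diag([1,-1,-1.]); print(Rl)
W=T_of([t[0]-.005,t[1],.25],Rl); rows(A,W,18); print(W[:3,3])
d=np.real(logm(np.linalg.inv(A)@W))
for i in range(0,19,3):
    T=A@expm(d*i/18); print(T[:3,3],'tip',(T@[0,0,.019,1])[:3],'cam',(T@[.073,0,-.12,1])[:3])
```

```text
Traceback (most recent call last):
NameError: name '_Rz' is not defined
```

```bash
cat > l.py <<'E'
from h import *
from h import _Rz
cen=C0+US*.0068+YS*.0125; O=cen-_Rz@[.002,0,.102]; Hh=O+_Rz@[.065,-.235,.078]
pad=lambda t: Hh+_Rz@[-.12*np.cos(np.radians(22)-t),0,.12*np.sin(np.radians(22)-t)]
print('origin',O,'hinge',Hh,'pad',[pad(t) for t in (0,.25,.5,.7)])
for nm in ['top','scene']:
    p=capture(nm); v,u=np.where(p['z_map']>0); C=cloud(p,np.ones((400,640),bool)); hsv=cv2.cvtColor(p['image'],cv2.COLOR_BGR2HSV)[v,u].astype(int)
    q=((hsv[:,0]<8)|(hsv[:,0]>172))&(hsv[:,1]>120)&(np.linalg.norm(C[:,:2]-pad(0)[:2],axis=1)<.05)&(C[:,2]>.08)
    print(nm,q.sum(),C[q].mean(0),np.percentile(C[q],[3,97],axis=0))
t=pad(0); A=cur(); Rl=R.from_euler('Z',-np.pi/2+YAW).as_matrix()@np.diag([1,-1,-1.]); print(Rl)
W=T_of([t[0]-.005,t[1],.25],Rl); rows(A,W,18); print(W[:3,3])
d=np.real(logm(np.linalg.inv(A)@W))
for i in range(0,19,3):
    T=A@expm(d*i/18); print(T[:3,3],'tip',(T@[0,0,.019,1])[:3],'cam',(T@[.073,0,-.12,1])[:3])
E
python3 l.py
```

```text
origin [ 0.559  -0.1818  0.0012] hinge [ 0.5969 -0.4227  0.0792] pad [array([ 0.4863, -0.4101,  0.1241]), array([ 0.4787, -0.4092,  0.0952]), array([ 0.4784, -0.4092,  0.0653]), array([ 0.4835, -0.4097,  0.0419])]
top 193 [ 0.486  -0.4076  0.1296] [[ 0.4658 -0.4236  0.123 ]
 [ 0.5076 -0.3922  0.1355]]
scene 153 [ 0.4896 -0.4087  0.1285] [[ 0.4696 -0.4247  0.1205]
 [ 0.509  -0.3922  0.1351]]
[[-0.1138 -0.9935  0.    ]
 [-0.9935  0.1138  0.    ]
 [ 0.      0.     -1.    ]]
 n= 18 row [1.27 1.16 0.08] [-0.0304 -0.0305  0.0834] total [ 3.64 27.69 -3.16] [-0.547 -0.549  1.501]
[ 0.4813 -0.4101  0.25  ]
[ 0.5054 -0.1342  0.202 ] tip [ 0.5176 -0.1356  0.1875] cam [ 0.484  -0.1315  0.3408]
[ 0.529  -0.175   0.2228] tip [ 0.5394 -0.1777  0.2072] cam [ 0.5182 -0.1825  0.3627]
[ 0.5429 -0.2224  0.2376] tip [ 0.5512 -0.2258  0.2209] cam [ 0.5399 -0.2424  0.3766]
[ 0.5454 -0.273   0.2468] tip [ 0.5515 -0.2765  0.2291] cam [ 0.5467 -0.3069  0.3831]
[ 0.5357 -0.3235  0.251 ] tip [ 0.5395 -0.3264  0.2327] cam [ 0.5376 -0.3714  0.3831]
[ 0.514  -0.3702  0.2516] tip [ 0.5157 -0.3719  0.2328] cam [ 0.5126 -0.4314  0.3781]
[ 0.4813 -0.4101  0.25  ] tip [ 0.4813 -0.4101  0.231 ] cam [ 0.473  -0.4826  0.37  ]
```

```bash
sed -i 's/A=cur();/A=cur(); A[:3,3]-=A[:3,2]*.09;/; s/^for nm in .*/for nm in []:/' l.py; python3 l.py | tail -9
```

```text
n= 18 row [1.37 1.   0.55] [-0.0304 -0.0305  0.0834] total [ 3.64 27.69  5.84] [-0.547 -0.549  1.501]
[ 0.4813 -0.4101  0.25  ]
[ 0.4478 -0.1275  0.2708] tip [ 0.46   -0.1289  0.2563] cam [ 0.4264 -0.1248  0.4096]
[ 0.4834 -0.1655  0.2824] tip [ 0.4938 -0.1682  0.2667] cam [ 0.4726 -0.173   0.4222]
[ 0.509  -0.2121  0.2872] tip [ 0.5173 -0.2155  0.2705] cam [ 0.506  -0.2321  0.4262]
[ 0.5223 -0.2638  0.2854] tip [ 0.5284 -0.2673  0.2677] cam [ 0.5237 -0.2976  0.4217]
[ 0.5221 -0.3166  0.2778] tip [ 0.5259 -0.3195  0.2594] cam [ 0.524  -0.3645  0.4098]
[ 0.5082 -0.3666  0.2654] tip [ 0.5099 -0.3683  0.2466] cam [ 0.5067 -0.4278  0.3919]
[ 0.4813 -0.4101  0.25  ] tip [ 0.4813 -0.4101  0.231 ] cam [ 0.473  -0.4826  0.37  ]
```

Request:
servo_tool(moves=[[0.3,0,0,-4.5,0,0,0],[0,0,0,-4.5,0,0,0],[0,1.37,1.0,0.55,-0.0304,-0.0305,0.0834],[0,1.37,1.0,0.55,-0.0304,-0.0305,0.0834],[0,1.37,1.0,0.55,-0.0304,-0.0305,0.0834],[0,1.37,1.0,0.55,-0.0304,-0.0305,0.0834],[0,1.37,1.0,0.55,-0.0304,-0.0305,0.0834],[0,1.37,1.0,0.55,-0.0304,-0.0305,0.0834],[0,1.37,1.0,0.55,-0.0304,-0.0305,0.0834],[0,1.37,1.0,0.55,-0.0304,-0.0305,0.0834],[0,1.37,1.0,0.55,-0.0304,-0.0305,0.0834],[0,1.37,1.0,0.55,-0.0304,-0.0305,0.0834],[0,1.37,1.0,0.55,-0.0304,-0.0305,0.0834],[0,1.37,1.0,0.55,-0.0304,-0.0305,0.0834],[0,1.37,1.0,0.55,-0.0304,-0.0305,0.0834],[0,1.37,1.0,0.55,-0.0304,-0.0305,0.0834],[0,1.37,1.0,0.55,-0.0304,-0.0305,0.0834],[0,1.37,1.0,0.55,-0.0304,-0.0305,0.0834],[0,1.37,1.0,0.55,-0.0304,-0.0305,0.0834],[0,1.37,1.0,0.55,-0.0304,-0.0305,0.0834]])

```text
t: 35.8
tool_pos: [0.4816, -0.4101, 0.2495]
orientation: [0.001, -0.665, 0.747, 0.001]
wrist_force: [0.2, -0.3, -0.1]
finger_gap: -0.0004
gripper_force: 0.0
```

Request:
servo_tool(moves=[[0,0,0,0,0,0,0],[0,0,0,0,0,0,0]])

```text
t: 36.05
tool_pos: [0.4817, -0.4094, 0.2506]
orientation: [0.001, -0.666, 0.746, -0.0]
wrist_force: [0.1, -0.2, -0.3]
finger_gap: 0.0001
gripper_force: 0.0
```

Run:
```python
from h import *
s=sense(); print(s['t'],s['qpos'],s['wrist_force'],s['finger_gap'])
Rl=R.from_euler('Z',-np.pi/2+YAW).as_matrix()@np.diag([1,-1,-1.])
rows(cur(),T_of([.481,-.409,.18],Rl),3)
```

```text
36.05 [-0.7738  0.3212  1.6159  0.0011  1.2043  2.4806] [ 0.0857 -0.2111 -0.2798] 0.0001355922605878466
 n= 3 row [-0.01  0.02  2.35] [-0.0003  0.0002  0.0003] total [-0.02  0.08  7.06] [-0.001  0.001  0.001]
```

Request:
servo_tool(moves=[[0,0,0,3.5,0,0,0],[0,0,0,3.5,0,0,0],[0,0,0,2,0,0,0],[0,0,0,1,0,0,0],[0,0,0,1,0,0,0],[0,0,0,1,0,0,0],[0,0,0,0,0,0,0]])

```text
t: 36.92
tool_pos: [0.482, -0.4113, 0.1338]
orientation: [-0.0, -0.666, 0.746, -0.002]
wrist_force: [-3.3, 1.1, 7.7]
finger_gap: 0.0001
gripper_force: 3.6
```

Contact, with about 8 N of spring force. I'll keep pressing.

Request:
servo_tool(moves=[[0,0,0,1,0,0,0],[0,0,0,1,0,0,0],[0,0,0,1,0,0,0],[0,0,0,1,0,0,0],[0,0,0,0.8,0,0,0],[0,0,0,0.6,0,0,0],[0,0,0,0.4,0,0,0],[0,0,0,0,0,0,0],[0,0,0,0,0,0,0]])

```text
t: 38.05
tool_pos: [0.4817, -0.4103, 0.0738]
orientation: [0.0, -0.665, 0.746, -0.001]
wrist_force: [0.1, -0.1, -0.1]
finger_gap: 0.0002
gripper_force: 0.0
```

The force dropped to zero, so the lever has snapped over. I'll retreat straight up and check.

Request:
servo_tool(moves=[[0,0,0,-3,0,0,0],[0,0,0,-4,0,0,0],[0,0,0,-5,0,0,0],[0,0,0,-5,0,0,0],[0,0,-5,-2,0,0,0],[0,0,-5,0,0,0,0],[0,0,0,0,0,0,0]])

```text
t: 38.92
tool_pos: [0.5836, -0.4212, 0.2637]
orientation: [0.001, -0.666, 0.746, -0.002]
wrist_force: [-0.8, 0.1, -0.4]
finger_gap: 0.0001
gripper_force: 0.0
```

Run:
```python
from h import *
from h import _Rz
print(sense()['tool_pos'],sense()['t'])
ims=[]
for nm in ['top','scene']:
    p=capture(nm); im=p['image']; ims.append(cv2.resize(im[90:290,340:500] if nm=='top' else im[200:370,220:420],(400,500 if nm=='top' else 340)))
    v,u=np.where(p['z_map']>0); C=cloud(p,np.ones((400,640),bool)); hsv=cv2.cvtColor(im,cv2.COLOR_BGR2HSV)[v,u].astype(int)
    hh=np.where(hsv[:,0]<10,hsv[:,0]+180,hsv[:,0]); col=lambda lo,hi:(hh>=lo)&(hh<=hi)&(hsv[:,1]>110)&(hsv[:,2]>40)
    q=col(172,186)&(np.linalg.norm(C[:,:2]-[.484,-.41],axis=1)<.05)&(C[:,2]>.02)&(C[:,2]<.2); print(nm,'pad z',np.median(C[q],axis=0) if q.any() else None)
    d=(C-C0)@N; a=(C-C0)@US-.0858; y=(C-C0)@YS
    for c,lo,hi,py in [('yellow',20,34,-.103),('green',50,75,-.025),('red',172,186,.053),('blue',105,128,.131)]:
        k=col(lo,hi)&(abs(y-py)<.04)&(a<-.03)&(a>-.14)&(d>.01)&(d<.025)
        print(c,k.sum(),'handle low end a',np.percentile(a[k],2),'y',np.median(y[k])-py,'d',np.median(d[k]))
H=max(i.shape[0] for i in ims); cv2.imwrite('pics/v6.png',np.hstack([cv2.copyMakeBorder(i,0,H-i.shape[0],0,0,cv2.BORDER_CONSTANT) for i in ims]))
```

```text
[ 0.5836 -0.4212  0.2637] 38.925
top pad z None
yellow 181 handle low end a -0.09982570363474193 y -0.0017814446856469907 d 0.017540204611893942
green 138 handle low end a -0.09541610394796746 y 0.000698245452206623 d 0.01802920979223837
red 155 handle low end a -0.09798780267596144 y -0.0006893341231001895 d 0.017853642541068953
blue 116 handle low end a -0.0954179658759027 y -0.0003313063539619743 d 0.018201183220995905
scene pad z [ 0.4871 -0.4086  0.0469]
yellow 31 handle low end a -0.0761480068870671 y -0.004080645639520347 d 0.015272189643289294
green 58 handle low end a -0.0986587649113475 y -0.002371550641628792 d 0.015122160969494324
red 59 handle low end a -0.09725980943808922 y -0.0038856775954578954 d 0.015512824511323684
blue 56 handle low end a -0.09676634158706174 y -0.0024671388550319417 d 0.015306268736693569
```

View pics/v6.png

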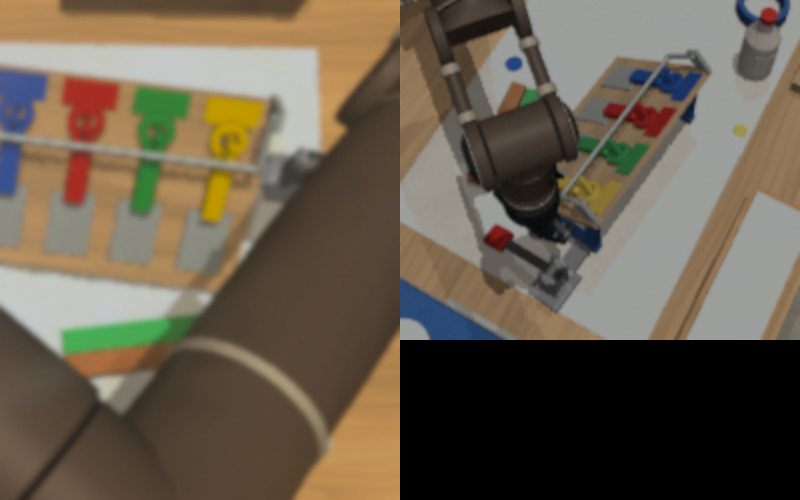

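Both views show the keeper bar lying across all four handles. The lever pad is down, with its top at z ≈ 0.047, and the arm is clear. I'm handing the job in.

```bash
python3 -c "
from rig import order
print(order.close_job())"
```

```text
the job is handed in; nothing more can be done
None
```

The yellow and red spatulas hang on their own pegs, the lever is snapped down with the keeper bar closed over the handles, and the job was handed in at about 39 s; no verdict came back.

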